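# Hang the caddy on the wash counter's rail

## Task

Pick up the small steel caddy and hang it on the rail: feed the shoe at its back into the rail's open end and slide it along gently, never forcing it, until the sprung pin of the latch has ridden over the front roller and dropped between the shoe's two rollers. Leave the caddy hanging there by itself, and leave the bottles, cups and dish where they are.

Things in the scene. Friction and masses are not known exactly. Their poses are not given: they have to be found in the camera images.
- caddy: Loose steel caddy, 210-340 g, standing on its tray: tray, upright back plate, black grip on top, white shoe behind the plate. Origin: below the shoe's centre, level with the tray's underside; z up, x from shoe to tray, y along the shoe (+y end enters the rail first). In mm: tray x 15 to 85, y +-32, z 0 to 21; plate x 12 to 15, y +-25, z 0 to 93. Let go on the rail it sags up to 0.12 rad.
- shoe (a point): Centre of the caddy's shoe, at (0, 0, 75) mm in the caddy, same axes. In mm from here: body x +-5.65, y -18 to 28, z -11 to 1; above it two fixed rollers of radius 7 lying across x at y -9 and +9, tops at z 11; a 30 degree ramp rises from the front end (y 28) to the front roller. Neck to the plate: z +-3, y -16 to 24.
- grip (a point): Centre of the caddy's grip block, at (40, 0, 111) mm in the caddy, same axes: 30 (x) by 18 (y) by 36 (z) mm, below it an arm 4 thick of the same width, nothing above. Take it from above, fingers closing along y.
- stand: Fixed foot and two posts that carry the rail. Origin: on the counter right below the rail's middle; z up, y along the rail from its open end (y -130 mm) to the capped end (+130), x to the slot side, where the caddy hangs. Posts at x -36 to -12, y +-85, 206 tall. Rail and latch are clamped by hand: their exact height and place are not measured, only felt or seen.
- rail_nominal (a point): Fixed to the stand at (0, 0, 175) mm: the nominal middle of the rail's axis. The C-section rail's true axis is up to 8 mm higher or lower (level, no sideways error). About its axis: outside x +-9.9, z +-15.25 (flat top); inside x +-6.9, z +-12.25; slot in the +x side z +-4.25. Play of shoe and neck 1.25 mm a side, no funnel. It gives way to nothing: rigid.
- pin (a joint): Lift of the latch's sprung pin, m: 0 down, about 0.0055-0.008 on top of a roller, about 0.002-0.0045 at home between the rollers. The latch (black housing 20 by 26 mm on the rail, steel pin head above) is clamped 150 to 200 mm from the open end. Spring 1.5 N + 0.25 N/mm: up to about 10 N along the rail to pass the roller. A rigid stop meets the shoe 1.5 mm past home.
- flask: bystander: steel bottle 210 mm tall, origin at its foot
- drink: bystander: clear bottle 190 mm tall, origin at its foot
- mug: bystander: white mug 90 mm tall, origin at its foot
- cup: bystander: steel cup 60 mm tall, 72 mm wide, origin at its foot
- jar: bystander: glass jar 100 mm tall, origin at its foot
- dish: bystander: plain steel dish 100 by 75 by 22 mm without shoe or grip, origin at its foot
- thermos: bystander: blue flask 160 mm tall, origin at its foot

How it is judged:
By the outcome, as a careful person would: the job done as asked, in the order asked, and still so for the second after the job is handed in, with the robot touching nothing.
It also fails if it takes over 64 s, if anything falls off the work surface, if the arm or the gripper's body presses on something with over 40 N, if the wrist force passes 120 N, or if a joint passes its speed limit or range.

## Robot

A 7-joint arm with a two-finger parallel gripper is mounted at the origin on the work surface. World frame = base frame: x ahead of the robot, y to its left, z up, the work surface at z = 0. Lengths are in m, angles in rad, forces in N, time in s.
With the tool pointing down it reaches from about 0.4 to 0.85 m from the base axis. Payload 10.4 kg.
Tool frame: the origin (TCP) lies between the finger pads; the fingertips stand 8 mm ahead of it and the grasp point (between the pads) lies 11 mm behind it; z points along the fingers, x is the direction in which the jaws open and shut, and the axes are right-handed (so a half turn about z gives the same grasp; the last joint's range is limited). The gripper opens to 87 mm and grips with 3 to 60 N. Pads are 19 mm wide; open, the fingers measure 117 mm over their backs; the gripper's body (75 mm by 190 mm) begins 51 mm behind the grasp point.
Start: joints at [1.32, 0.332, -0.065, 1.46, 0.022, 1.35, -0.088], TCP at [0.141, -0.609, 0.231] pointing down, gripper open.
Joint ranges: [-2.6, 2.6], [-0.5, 2.12], [-1.47, 1.34], [0.16, 2.42], [-1.27, 4.41], [0.06, 2.06], [-2.6, 2.6]. Speed limits (rad/s): [2.22, 2.22, 2.79, 2.79, 3.14, 3.14, 3.14].

## Interface

Orientations are given as a unit quaternion [x, y, z, w].
In Python, from bench import r, viewer gives the robot as it stands.
- The arm moves only by the tool apply_moves, never from a script. Its argument "increments" is a list of rows, each an object with "grip": the closure in counts, from 0 (fully open) to 255 (shut); "xyz": the shift along the tool's x, y, z in mm, a list of three; "rotation": the turn, a rotation vector about the tool's x, y, z in degrees, a list of three. A call has 1 to 5 rows; each row is the pose to reach, as a shift and turn from the pose measured when the call began, along the tool's axes at that moment; what a row does not reach only later rows make up. A row lasts 1/8 s, in which the tool goes at most 62.5 mm and 10.7 degrees, less where a joint would pass 70% of its speed; a pose out of reach is approached as far as the arm can. A call with a gripper value outside its range is refused whole. The fingers move at their own pace and stop on an object; "squeeze" is the grip in N (left out, the last holds). Time passes only in rows, so rows that repeat a pose let the fingers close. It gives the time, the measured TCP pose, the force and the opening at its end, in the units of the state.
- r.read_state(): the state, without advancing time (a new reading comes with each control period).
- viewer.camera(name): name is "side" or "top"; returns a dict with "img" (384x512x3 uint8, blue, green, red), "range_z" (384x512 float32, m along the optical axis (not along the pixel's ray), 0 where there is no reading), "vertical_fov" (degrees; the focal length in pixels is half the picture's height over the tangent of half this angle, whatever the lens; pixels are square), "cx", "cy" (the principal point, pixels), "rvec" (rotation vector, rad) and "tvec" (3), from world to camera coordinates, as OpenCV has them. Camera axes: x right, y down, z forward; pixel columns grow to the right and rows downward; lengths in m; the calibration is good to about 2 mm. A picture is of the moment at which its call begins.
- r.close_job(): hands the job in, once; it reports no verdict.
The state is a dict: "time": time; "joint_positions": joint angles; "joint_vel": joint speeds; "joint_torque": joint torques, N m; "ee_pos": TCP position; "eef_rot": TCP orientation; "ft_force": force on the tool from outside, world axes, zero at the start; "torque": the same for the moment, N m; "width": finger opening in m.
Only numpy, scipy, OpenCV 4.12 (cv2) and the standard library are available. Lean on these libraries where they do the work, as an engineer would, in place of code of your own. Each camera call takes 0.05 s, during which the arm holds its last target.

## Working session

There is one attempt and no reset: what is moved stays moved. The work goes in short steps, Python scripts to look and compute and a tool call to move; the robot and the scene stay as the last step left them, time stands still between calls to the robot, and variables do not carry over. Pictures are saved under pics/ and viewed, and the job is handed in when it is done.

Besides the shell and the picture viewer there is one more tool, called after "Emit:" as a command line: name --argument value ..., lists and objects as JSON in quotes. apply_moves: Moves the arm, as the interface text tells. Its arguments: {"type":"object","properties":{"increments":{"type":"array","items":{"type":"object","properties":{"grip":{"type":"number"},"xyz":{"type":"array","items":{"type":"number"}},"rotation":{"type":"array","items":{"type":"number"}}}}},"squeeze":{"type":"number"}},"required":["increments"]}

```bash
ls; mkdir -p pics; python3 - <<'E'
from bench import r, viewer
import cv2, pickle
print(r.read_state())
for n in ("side","top"):
    d=viewer.camera(n); cv2.imwrite(f"pics/{n}0.png",d["img"]); pickle.dump(d,open(f"{n}0.pkl","wb"))
    print(n,{k:v for k,v in d.items() if k not in("img","range_z")})
E
```

```text
pics
{'time': 0.0, 'joint_positions': array([ 1.32038172,  0.33282337, -0.06472901,  1.46094254,  0.02159706,
        1.34992054, -0.08846408]), 'joint_vel': array([-0.00029965, -0.00016909,  0.00076562,  0.00121074, -0.00045936,
       -0.00091522, -0.00226097]), 'joint_torque': array([-1.02167214e-03, -6.23262763e+01,  2.41474441e-02, -3.89897668e+01,
       -6.12262893e-02,  3.97882273e-02,  1.57075187e-04]), 'ee_pos': array([ 0.14108087, -0.60847463,  0.22978372]), 'eef_rot': array([ 7.82920838e-01, -6.22120947e-01, -5.63945836e-04, -4.13176826e-04]), 'ft_force': array([-1.29587326,  0.35560111,  0.01472507]), 'torque': array([ 0.02519107, -0.06196676,  0.02412229]), 'width': 0.08686257657459986}
side {'vertical_fov': 45.172057430022804, 'cx': 257.160228398624, 'cy': 191.5891542708335, 'rvec': array([ 0.7478977 , -2.46194953,  1.3185601 ]), 'tvec': array([0.51233284, 0.27140419, 1.16656215])}
top {'vertical_fov': 52.164310955524044, 'cx': 250.1972493330515, 'cy': 190.98301549263363, 'rvec': array([ 2.20040418, -2.14463216,  0.09577733]), 'tvec': array([0.02486901, 0.59759536, 1.08526333])}
```

View pics/side0.png

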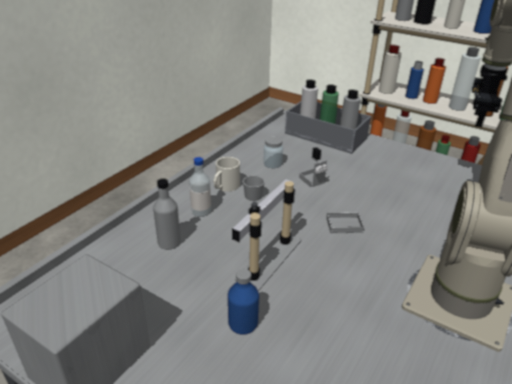

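View pics/top0.png

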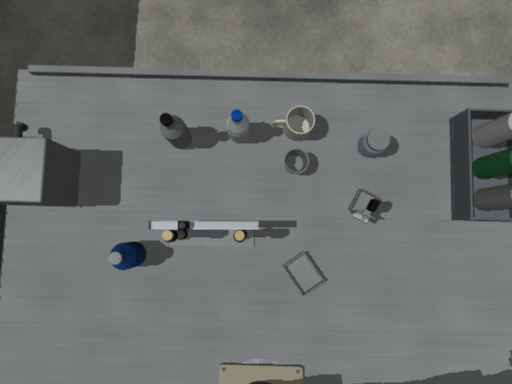

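```bash
cat > h.py <<'E'
import numpy as np, cv2, pickle
from scipy.spatial.transform import Rotation as R
def load(n): return pickle.load(open(n+".pkl","rb"))
def f(d): return d["img"].shape[0]/2/np.tan(np.radians(d["vertical_fov"]/2))
def cloud(d):
    z=d["range_z"]; h,w=z.shape; v,u=np.mgrid[:h,:w]
    F=f(d); P=np.stack([(u-d["cx"])/F*z,(v-d["cy"])/F*z,z],-1)
    Rm=R.from_rotvec(d["rvec"]).as_matrix()
    W=(P-d["tvec"])@Rm
    W[z==0]=np.nan
    return W
def proj(d,X):
    Rm=R.from_rotvec(d["rvec"]).as_matrix(); c=np.asarray(X)@Rm.T+d["tvec"]
    return c[...,:2]/c[...,2:]*f(d)+[d["cx"],d["cy"]]
def snap(n,tag):
    from bench import viewer
    d=viewer.camera(n); pickle.dump(d,open(f"{n}{tag}.pkl","wb")); return d
def crop(d,u0,u1,v0,v1,s,name):
    cv2.imwrite(name,cv2.resize(d["img"][v0:v1,u0:u1],None,fx=s,fy=s,interpolation=cv2.INTER_CUBIC))
E
python3 - <<'E'
from h import *
d=load("top0");crop(d,140,400,130,300,3,"pics/t0c.png")
s=load("side0");crop(s,220,380,130,290,4,"pics/s0c.png") if 0 else crop(s,220,370,135,285,4,"pics/s0c.png")
W=cloud(d)
for (u,v) in [(256,225),(152,225),(200,225),(183,225),(168,236),(240,236),(372,206),(360,216),(357,205),(290,260),(305,272)]: print(u,v,W[v,u].round(4))
print("top rail rows")
for u in (155,200,250): print(u,[(v,W[v,u].round(3).tolist()) for v in range(217,234,2)])
E
```

```text
256 225 [0.5002 0.0233 0.1856]
152 225 [0.4937 0.2747 0.1839]
200 225 [0.4967 0.1584 0.1858]
183 225 [0.4956 0.1951 0.2108]
168 236 [0.4689 0.2304 0.205 ]
240 236 [0.4732 0.0607 0.2035]
372 206 [ 0.5567 -0.2734  0.1302]
360 216 [ 0.5319 -0.2554  0.0841]
357 205 [ 5.664e-01 -2.699e-01  1.000e-04]
290 260 [ 0.4051 -0.0773  0.013 ]
305 272 [ 0.3715 -0.1216  0.002 ]
top rail rows
155 [(217, [0.517, 0.314, -0.003]), (219, [0.511, 0.314, -0.003]), (221, [0.504, 0.268, 0.185]), (223, [0.499, 0.268, 0.183]), (225, [0.494, 0.267, 0.184]), (227, [0.489, 0.267, 0.187]), (229, [0.482, 0.312, 0.001]), (231, [0.477, 0.311, 0.003]), (233, [0.471, 0.312, -0.001])]
200 [(217, [0.52, 0.183, 0.0]), (219, [0.514, 0.183, -0.0]), (221, [0.506, 0.159, 0.186]), (223, [0.502, 0.159, 0.182]), (225, [0.497, 0.158, 0.186]), (227, [0.492, 0.159, 0.183]), (229, [0.486, 0.182, 0.004]), (231, [0.48, 0.181, 0.007]), (233, [0.474, 0.181, 0.008])]
250 [(217, [0.524, 0.039, 0.002]), (219, [0.518, 0.039, -0.001]), (221, [0.509, 0.038, 0.185]), (223, [0.505, 0.038, 0.185]), (225, [0.5, 0.038, 0.183]), (227, [0.495, 0.038, 0.185]), (229, [0.489, 0.038, 0.006]), (231, [0.484, 0.038, 0.009]), (233, [0.478, 0.038, 0.009])]
```

View pics/t0c.png

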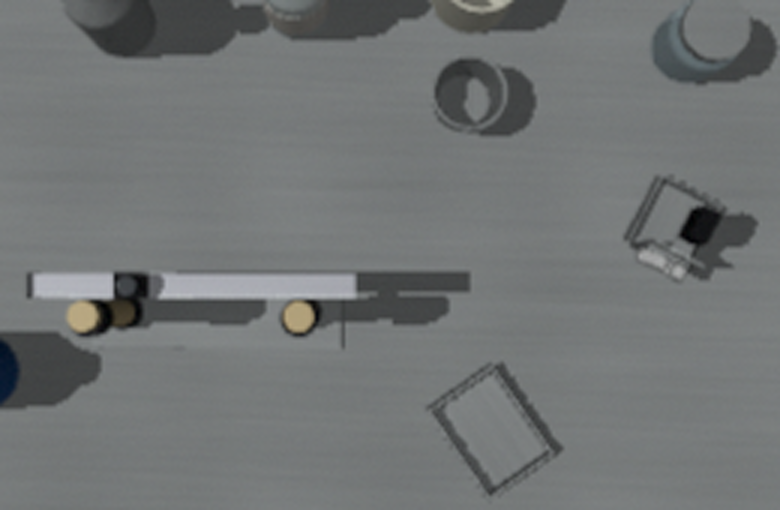

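View pics/s0c.png

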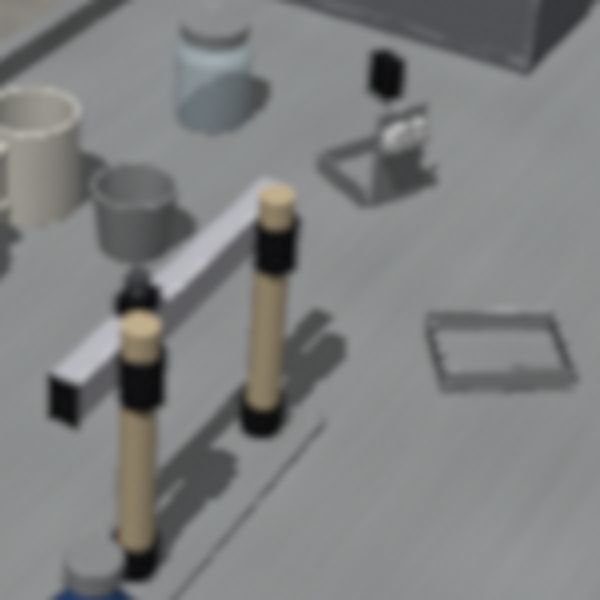

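```bash
cat >> h.py <<'E'
def bx(x0,x1,y0,y1,z0,z1): return np.array([[x0,y0,z0],[x1,y1,z1]],float)/1000
t=2
CADDY=[bx(15,85,-32,32,0,t),bx(15,15+t,-32,32,0,21),bx(85-t,85,-32,32,0,21),bx(15,85,-32,-32+t,0,21),bx(15,85,32-t,32,0,21),
 bx(12,15,-25,25,0,93),bx(-5.65,5.65,-18,28,64,76),bx(-5.65,5.65,-15,15,76,84),bx(25,55,-9,9,93,129),bx(12,40,-9,9,89,93),bx(0,12,-16,24,72,78)]
def sdf(P,boxes):
    D=[]
    for b in boxes:
        c=b.mean(0); h=(b[1]-b[0])/2; q=np.abs(P-c)-h
        D.append(np.linalg.norm(np.maximum(q,0),axis=-1)+np.minimum(q.max(-1),0))
    return np.min(D,axis=0)
from scipy.optimize import least_squares
def pts(d,c,rad,z0,z1):
    W=cloud(d).reshape(-1,3); m=np.isfinite(W[:,0])&(np.hypot(W[:,0]-c[0],W[:,1]-c[1])<rad)&(W[:,2]>z0)&(W[:,2]<z1); return W[m]
def fit(P,boxes,p0,free=(0,1,3),fs=0.003):
    p0=np.array(p0,float); free=list(free)
    def full(q): p=p0.copy(); p[free]=q; return p
    def res(q):
        p=full(q); L=(P-p[:3])@R.from_euler('z',p[3]).as_matrix(); return sdf(L,boxes)
    s=least_squares(res,p0[free],loss='soft_l1',f_scale=fs,diff_step=1e-4,x_scale=[0.01 if i<3 else 0.1 for i in free])
    return full(s.x),s.cost/len(P),np.sqrt(np.mean(s.fun**2))
E
python3 - <<'E'
from h import *
T=load("top0");S=load("side0")
P={n:pts(d,(0.565,-0.28),0.08,0.006,0.2) for n,d in (("top",T),("side",S))}
P["both"]=np.vstack(list(P.values()))
for n,p in P.items():
    best=min((fit(p,CADDY,[0.535,-0.255,0,y]) for y in np.radians([-70,-50,-36,-20,0])),key=lambda a:a[1]); print(n,len(p),best[0].round(4),np.degrees(best[0][3]).round(2),best[1:],"with z:",fit(p,CADDY,best[0],(0,1,2,3))[0].round(4))
# rail
for n,d in (("top",T),("side",S)):
    W=cloud(d).reshape(-1,3); m=(abs(W[:,0]-0.499)<0.03)&(W[:,1]>-0.0)&(W[:,1]<0.3)&(W[:,2]>0.12)&(W[:,2]<0.25); p=W[m]
    rail=[bx(-9.9,9.9,-130,130,-15.25,15.25)]; 
    lx=p[:,0]-(0.4955+(0.268-p[:,1])*0.029)
    p2=p[(p[:,2]<0.192)&(lx>-0.013)]
    q=fit(p2,rail,[0.498,0.148,0.17,0.02],(0,1,2,3)); print(n,len(p2),q[0].round(4),np.degrees(q[0][3]),q[1:])
    tp=p2[p2[:,2]>0.18]; print("top z",np.median(tp[:,2]),tp[:,2].mean(),len(tp), "table", np.nanmedian(W[(W[:,0]>0.5)&(W[:,0]<0.6)&(W[:,1]>-0.15)&(W[:,1]<0)][:,2]))
E
```

```text
top 462 [ 0.5264 -0.2633  0.     -0.4773] -27.35 (np.float64(1.9013399169139336e-06), np.float64(0.0031004967437276705)) with z: [ 0.5262 -0.2638  0.002  -0.468 ]
side 504 [ 0.5239 -0.2604  0.     -0.4769] -27.33 (np.float64(1.5022443437035394e-06), np.float64(0.0023335055181786767)) with z: [ 0.5239 -0.2604  0.0018 -0.4766]
both 966 [ 0.5242 -0.2614  0.     -0.4725] -27.07 (np.float64(1.8858252154192554e-06), np.float64(0.0028034979799330733)) with z: [ 0.5242 -0.2615  0.0021 -0.471 ]
top 799 [0.4971 0.1495 0.1688 0.0261] 1.4941333079773864 (np.float64(1.198042595913379e-06), np.float64(0.0016890783335984818))
top z 0.18381250731275167 0.183917247918656 784 table 4.132657795475333e-05
side 706 [0.4968 0.1537 0.169  0.026 ] 1.4880381554179067 (np.float64(7.036258288879761e-07), np.float64(0.0013009210287390908))
top z 0.18395845914086562 0.1840114337104888 404 table 0.00011005520100101434
```

```bash
cat >> h.py <<'E'
def overlay(d,boxes,p,col,img):
    Rm=R.from_euler('z',p[3]).as_matrix()
    for b in boxes:
        C=np.array([[b[i][0],b[j][1],b[k][2]] for i in (0,1) for j in (0,1) for k in (0,1)])@Rm.T+np.array(p[:3])
        uv=proj(d,C)
        for a in range(8):
            for bb in (1,2,4):
                if not a&bb:
                    c=a|bb; cv2.line(img,tuple(np.int32(np.round((uv[a]+.5)*4*16))),tuple(np.int32(np.round((uv[c]+.5)*4*16))),col,1,cv2.LINE_AA,4)
def ov(d,items,u0,u1,v0,v1,name):
    img=cv2.resize(d["img"],None,fx=4,fy=4,interpolation=cv2.INTER_CUBIC)
    for boxes,p,col in items: overlay(d,boxes,p,col,img)
    cv2.imwrite(name,img[v0*4:v1*4,u0*4:u1*4])
RAIL=[bx(-9.9,9.9,-130,130,-15.25,15.25)]
E
python3 - <<'E'
from h import *
T=load("top0");S=load("side0")
c=[.5245,-.262,0,-.474]; rl=[.497,.150,.169,.026]
it=[(CADDY,c,(0,255,0)),(RAIL,rl,(0,0,255))]
ov(T,it,340,390,185,230,"pics/ovt1.png");ov(T,it,140,270,190,270,"pics/ovt2.png");ov(S,it,225,335,140,260,"pics/ovs.png")
E
```

```text
(no output)
```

View pics/ovt1.png

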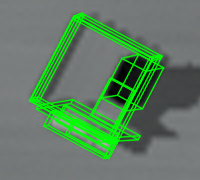

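View pics/ovt2.png

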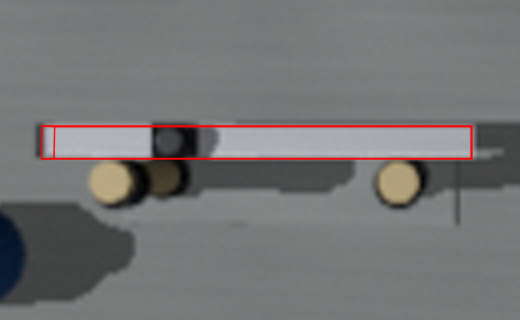

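View pics/ovs.png

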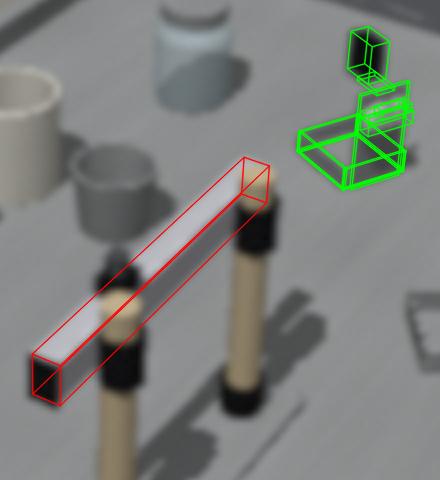

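```bash
python3 - <<'E'
from h import *
T=load("top0");S=load("side0")
c=[.5245,-.262,0,-.474]
it=[(CADDY,c,(0,255,0))]
ov(T,it,340,390,185,230,"pics/a.png");ov(S,it,290,340,140,195,"pics/b.png");ov(T,[],340,390,185,230,"pics/a2.png");ov(S,[],290,340,140,195,"pics/b2.png")
I=[cv2.resize(cv2.imread(f"pics/{k}.png"),(390,390 if k[0]=='b' else 351)) for k in("a","a2","b","b2")]
cv2.imwrite("pics/ov3.png",np.hstack(I[:2]));cv2.imwrite("pics/ov4.png",np.hstack(I[2:]))
E
```

```text
(no output)
```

View pics/ov3.png

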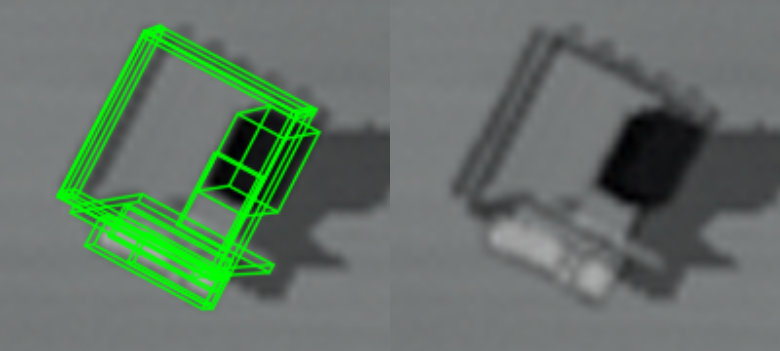

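View pics/ov4.png

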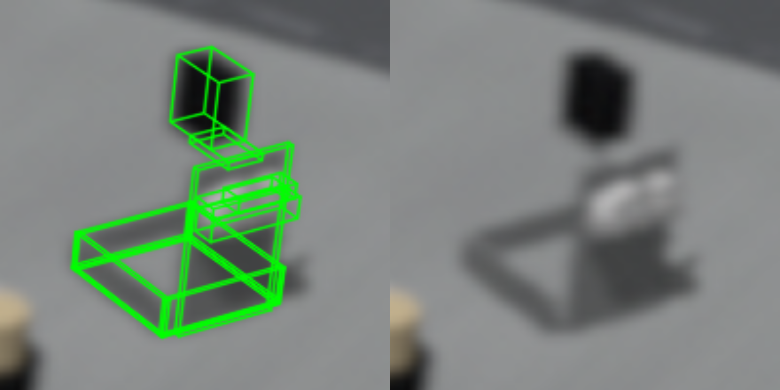

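```bash
cat >> h.py <<'E'
def plan(xyz,ang_deg,st=None):
    """shift (mm) and rotvec (deg) in tool axes to reach TCP xyz, tool down, tool x at world angle"""
    if st is None:
        from bench import r; st=r.read_state()
    R0=R.from_quat(st["eef_rot"]); a=np.radians(ang_deg)
    Rt=R.from_matrix(np.array([[np.cos(a),np.sin(a),0],[np.sin(a),-np.cos(a),0],[0,0,-1]]).T @ np.eye(3)) if False else R.from_matrix(np.column_stack([[np.cos(a),np.sin(a),0],[np.sin(a),-np.cos(a),0],[0,0,-1]]))
    s=R0.inv().apply(np.array(xyz)-st["ee_pos"])*1000
    rv=np.degrees((R0.inv()*Rt).as_rotvec())
    return s.round(1),rv.round(2)
def show(st=None):
    if st is None:
        from bench import r; st=r.read_state()
    X=R.from_quat(st["eef_rot"]).as_matrix()
    print("t",round(st["time"],2),"p",(st["ee_pos"]*1000).round(1),"xang",np.degrees(np.arctan2(X[1,0],X[0,0])).round(2),"z",X[:,2].round(3),"F",st["ft_force"].round(1),"w",(st["width"]*1000).round(1),"q",st["joint_positions"].round(2))
E
python3 - <<'E'
from h import *
show()
g=np.array([.5245,-.262])+.04*np.array([np.cos(-.474),np.sin(-.474)]); print(g)
print(plan([*g,0.23],-117.2))
W=np.vstack([cloud(load(n+"0")).reshape(-1,3) for n in("top","side")])
for x in np.arange(.1,.9,.1):
  for y in np.arange(-.7,-.1,.1):
    m=(W[:,0]>=x)&(W[:,0]<x+.1)&(W[:,1]>=y)&(W[:,1]<y+.1); 
    if m.sum()>5: print((x.round(1),y.round(1),np.percentile(W[m,2],99).round(2)),end=" ")
  print()
E
```

```text
Traceback (most recent call last):
  File "h.py", line 67, in show
    print("t",round(st["time"],2),"p",(st["ee_pos"]*1000).round(1),"xang",np.degrees(np.arctan2(X[1,0],X[0,0])).round(2),"z",X[:,2].round(3),"F",st["ft_force"].round(1),"w",(st["width"]*1000).round(1),"q",st["joint_positions"].round(2))
                                                                                                                                                                             ^^^^^^^^^^^^^^^^^^^^^^^^
AttributeError: 'float' object has no attribute 'round'
```

```bash
sed -i 's/(st\["width"\]\*1000).round(1)/round(st["width"]*1000,2)/' h.py; python3 - <<'E'
from h import *
show()
g=np.array([.5245,-.262])+.04*np.array([np.cos(-.474),np.sin(-.474)]); print(g)
print(plan([*g,0.23],-117.2))
W=np.vstack([cloud(load(n+"0")).reshape(-1,3) for n in("top","side")])
for x in np.arange(.1,.9,.1):
  for y in np.arange(-.7,-.1,.1):
    m=(W[:,0]>=x)&(W[:,0]<x+.1)&(W[:,1]>=y)&(W[:,1]<y+.1); 
    if m.sum()>5: print((x.round(1),y.round(1),np.percentile(W[m,2],99).round(2)),end=" ")
  print()
E
```

```text
t 0.1 p [ 141.  -608.5  229.8] xang -76.95 z [-0.     0.001 -1.   ] F [-0.3 -0.3  0.6] w 87.1 q [ 1.32  0.33 -0.06  1.46  0.02  1.35 -0.09]
[ 0.56008998 -0.28025796]
(array([-2.251e+02, -4.824e+02,  1.000e-01]), array([3.000e-02, 7.000e-02, 4.025e+01]))
(np.float64(0.1), np.float64(-0.7), np.float64(0.57)) (np.float64(0.1), np.float64(-0.6), np.float64(0.59)) (np.float64(0.1), np.float64(-0.5), np.float64(0.61)) (np.float64(0.1), np.float64(-0.4), np.float64(0.0)) (np.float64(0.1), np.float64(-0.3), np.float64(0.0)) (np.float64(0.1), np.float64(-0.2), np.float64(0.01)) 
(np.float64(0.2), np.float64(-0.7), np.float64(0.0)) (np.float64(0.2), np.float64(-0.6), np.float64(0.0)) (np.float64(0.2), np.float64(-0.5), np.float64(0.0)) (np.float64(0.2), np.float64(-0.4), np.float64(0.0)) (np.float64(0.2), np.float64(-0.3), np.float64(0.0)) (np.float64(0.2), np.float64(-0.2), np.float64(0.0)) 
(np.float64(0.3), np.float64(-0.7), np.float64(0.0)) (np.float64(0.3), np.float64(-0.6), np.float64(0.0)) (np.float64(0.3), np.float64(-0.5), np.float64(0.0)) (np.float64(0.3), np.float64(-0.4), np.float6
[... 1031 characters left out ...]
 (np.float64(0.6), np.float64(-0.2), np.float64(0.06)) 
(np.float64(0.7), np.float64(-0.7), np.float64(0.22)) (np.float64(0.7), np.float64(-0.6), np.float64(0.19)) (np.float64(0.7), np.float64(-0.5), np.float64(0.01)) (np.float64(0.7), np.float64(-0.4), np.float64(0.1)) (np.float64(0.7), np.float64(-0.3), np.float64(0.1)) (np.float64(0.7), np.float64(-0.2), np.float64(0.09)) 
(np.float64(0.8), np.float64(-0.7), np.float64(0.1)) (np.float64(0.8), np.float64(-0.6), np.float64(0.1)) (np.float64(0.8), np.float64(-0.5), np.float64(0.01)) (np.float64(0.8), np.float64(-0.4), np.float64(0.01)) (np.float64(0.8), np.float64(-0.3), np.float64(0.01)) (np.float64(0.8), np.float64(-0.2), np.float64(0.09))
```

Emit:
apply_moves --increments '[{"grip":0,"xyz":[-20,-43,0],"rotation":[0,0,4]},{"grip":0,"xyz":[-40,-86,0],"rotation":[0,0,8]},{"grip":0,"xyz":[-62,-133,0],"rotation":[0,0,12]},{"grip":0,"xyz":[-84,-180,0],"rotation":[0,0,16]},{"grip":0,"xyz":[-106,-227,0],"rotation":[0,0,20]}]' --squeeze 50

```text
time: 0.72
ee_pos: [0.3393, -0.4527, 0.2297]
eef_rot: [-0.662, 0.749, 0.001, 0.0]
ft_force: [0.5, -1.3, 0.4]
width: 0.087
```

```bash
python3 - <<'E'
from h import *
show(); print(plan([.5601,-.2803,0.23],-117.2))
E
```

```text
t 0.72 p [ 339.3 -452.7  229.7] xang -97.08 z [-0.001  0.002 -1.   ] F [ 0.5 -1.3  0.4] w 87.0 q [ 1.    0.21 -0.18  1.62  0.04  1.32 -0.88]
(array([-198.3, -197.9,   -0.2]), array([ 0.06,  0.07, 20.12]))
```

Emit:
apply_moves --increments '[{"grip":0,"xyz":[-40,-40,0],"rotation":[0,0,4]},{"grip":0,"xyz":[-80,-80,0],"rotation":[0,0,8]},{"grip":0,"xyz":[-120,-120,0],"rotation":[0,0,12]},{"grip":0,"xyz":[-160,-160,0],"rotation":[0,0,16]},{"grip":0,"xyz":[-198,-198,0],"rotation":[0,0,20]}]'

```text
time: 1.35
ee_pos: [0.5613, -0.2792, 0.2295]
eef_rot: [-0.521, 0.854, 0.001, -0.0]
ft_force: [0.0, -0.4, 0.7]
width: 0.0871
```

```bash
python3 - <<'E'
from h import *
show(); print(plan([.5601,-.2803,0.10],-117.2))
E
```

```text
t 1.35 p [ 561.3 -279.2  229.5] xang -117.21 z [-0.001  0.002 -1.   ] F [ 0.  -0.4  0.7] w 87.12 q [ 0.62  0.35 -0.3   1.44  0.1   1.36 -1.73]
(array([  1.7,   0.3, 129.5]), array([ 0.11,  0.06, -0.01]))
```

Emit:
apply_moves --increments '[{"grip":0,"xyz":[1.7,0.3,35]},{"grip":0,"xyz":[1.7,0.3,70]},{"grip":0,"xyz":[1.7,0.3,100]},{"grip":0,"xyz":[1.7,0.3,120]},{"grip":0,"xyz":[1.7,0.3,129.5]}]'

```text
$.increments[0]: bad value
```

```bash
python3 - <<'E'
from h import *
show(); print(plan([.5601,-.2803,0.10],-117.2))
for n in("top","side"):
    d=snap(n,"1")
    crop(d,330,420,150,240,4,"pics/t1.png") if n=="top" else crop(d,270,370,100,200,4,"pics/s1.png")
E
python3 -c "
import cv2,numpy as np
a=cv2.imread('pics/t1.png');b=cv2.imread('pics/s1.png');cv2.imwrite('pics/ts1.png',np.hstack([cv2.resize(a,(400,400)),b]))"
```

```text
t 1.35 p [ 561.3 -279.2  229.5] xang -117.21 z [-0.001  0.002 -1.   ] F [ 0.  -0.4  0.7] w 87.12 q [ 0.62  0.35 -0.3   1.44  0.1   1.36 -1.73]
(array([  1.7,   0.3, 129.5]), array([ 0.11,  0.06, -0.01]))
```

View pics/ts1.png

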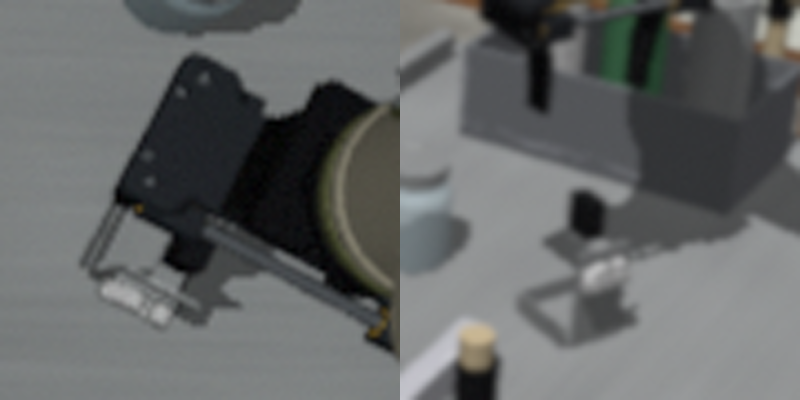

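The move was refused (every row needs a rotation). The picture shows the gripper still above the caddy: grip at about (374,206) in the top view, shoe at (363,218). I'll redo the descent.

Emit:
apply_moves --increments '[{"grip":0,"xyz":[1.7,0.3,35],"rotation":[0,0,0]},{"grip":0,"xyz":[1.7,0.3,70],"rotation":[0,0,0]},{"grip":0,"xyz":[1.7,0.3,100],"rotation":[0,0,0]},{"grip":0,"xyz":[1.7,0.3,120],"rotation":[0,0,0]},{"grip":0,"xyz":[1.7,0.3,129.5],"rotation":[0,0,0]}]'

```text
time: 2.08
ee_pos: [0.5629, -0.2745, 0.0984]
eef_rot: [-0.525, 0.851, 0.003, 0.001]
ft_force: [-0.0, -0.9, -0.1]
width: 0.0868
```

```bash
python3 - <<'E'
from h import *
show(); print(plan([.5601,-.2803,0.10],-117.2))
d=snap("top","2"); crop(d,330,430,150,250,4,"pics/a.png"); d=snap("side","2"); crop(d,270,370,100,200,4,"pics/b.png")
cv2.imwrite("pics/ts2.png",np.hstack([cv2.imread("pics/a.png"),cv2.imread("pics/b.png")]))
E
```

```text
t 2.08 p [ 562.9 -274.5   98.4] xang -116.68 z [-0.001  0.006 -1.   ] F [-0.  -0.9 -0.1] w 86.77 q [ 0.61  0.46 -0.29  1.59  0.13  1.12 -1.75]
(array([ 6.4, -0.1, -1.7]), array([0.2 , 0.27, 0.52]))
```

View pics/ts2.png

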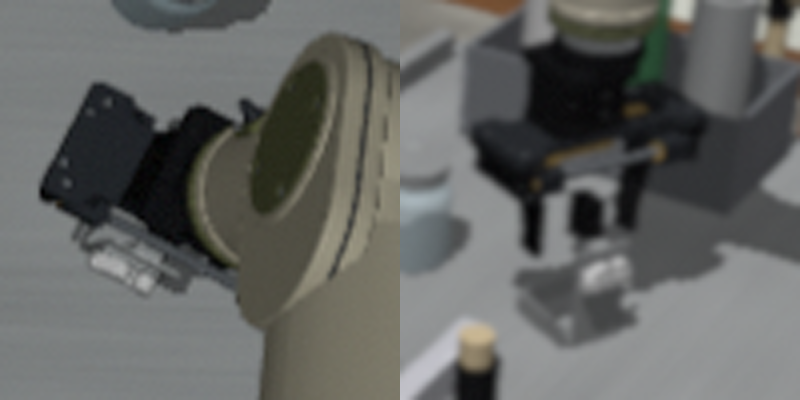

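The fingers straddle the grip, about 6 mm off centre along the jaws. I'll correct that before closing.

Emit:
apply_moves --increments '[{"grip":0,"xyz":[6.4,0,-1.5],"rotation":[0.2,0.3,0.5]},{"grip":0,"xyz":[6.4,0,-1.5],"rotation":[0.2,0.3,0.5]}]'

```text
time: 2.42
ee_pos: [0.5605, -0.2813, 0.1016]
eef_rot: [-0.521, 0.854, -0.001, 0.0]
ft_force: [1.0, -0.5, 1.0]
width: 0.0872
```

```bash
python3 - <<'E'
from h import *
show(); print(plan([.5601,-.2803,0.10],-117.2))
E
```

```text
t 2.42 p [ 560.5 -281.3  101.6] xang -117.25 z [ 0.002 -0.002 -1.   ] F [ 1.  -0.5  1. ] w 87.2 q [ 0.61  0.45 -0.29  1.59  0.14  1.12 -1.75]
(array([-0.7,  0.8,  1.5]), array([-0.13, -0.06, -0.05]))
```

Emit:
apply_moves --increments '[{"grip":150,"xyz":[-0.7,0.8,1],"rotation":[-0.1,0,0]},{"grip":180,"xyz":[-0.7,0.8,1],"rotation":[-0.1,0,0]},{"grip":215,"xyz":[-0.7,0.8,1],"rotation":[-0.1,0,0]},{"grip":255,"xyz":[-0.7,0.8,1],"rotation":[-0.1,0,0]},{"grip":255,"xyz":[-0.7,0.8,1],"rotation":[-0.1,0,0]}]' --squeeze 15

```text
time: 3.05
ee_pos: [0.5601, -0.2803, 0.1005]
eef_rot: [-0.521, 0.854, -0.0, -0.0]
ft_force: [-1.2, 0.4, -0.2]
width: 0.0452
```

```bash
python3 - <<'E'
from h import *
show(); print(plan([.5601,-.2803,0.10],-117.2))
E
```

```text
t 3.05 p [ 560.1 -280.3  100.5] xang -117.25 z [-0.    -0.001 -1.   ] F [-1.2  0.4 -0.2] w 45.2 q [ 0.61  0.45 -0.29  1.6   0.14  1.12 -1.75]
(array([-0. , -0. ,  0.5]), array([-0.02, -0.06, -0.05]))
```

Emit:
apply_moves --increments '[{"grip":255,"xyz":[0,0,0.5],"rotation":[0,0,0]},{"grip":255,"xyz":[0,0,0.5],"rotation":[0,0,0]},{"grip":255,"xyz":[0,0,0.5],"rotation":[0,0,0]},{"grip":255,"xyz":[0,0,0.5],"rotation":[0,0,0]},{"grip":255,"xyz":[0,0,0.5],"rotation":[0,0,0]}]'

```text
time: 3.68
ee_pos: [0.5601, -0.2803, 0.0999]
eef_rot: [-0.521, 0.854, -0.0, -0.0]
ft_force: [-0.3, 0.2, -0.2]
width: 0.018
```

```bash
python3 - <<'E'
from h import *
show(); print(plan([.5601,-.2803,0.10],-117.2))
E
```

```text
t 3.67 p [ 560.1 -280.3   99.9] xang -117.25 z [-0.    -0.001 -1.   ] F [-0.3  0.2 -0.2] w 18.0 q [ 0.61  0.45 -0.29  1.6   0.14  1.12 -1.75]
(array([ 0. , -0.1, -0.1]), array([-0.02, -0.05, -0.05]))
```

Emit:
apply_moves --increments '[{"grip":255,"xyz":[0,0,0],"rotation":[0,0,0]},{"grip":255,"xyz":[0,0,-5],"rotation":[0,0,0]},{"grip":255,"xyz":[0,0,-40],"rotation":[0,0,-4]},{"grip":255,"xyz":[0,0,-90],"rotation":[0,0,-10]},{"grip":255,"xyz":[0,0,-155],"rotation":[0,0,-18]}]' --squeeze 50

```text
time: 4.3
ee_pos: [0.5592, -0.2798, 0.2532]
eef_rot: [-0.649, 0.76, 0.001, -0.001]
ft_force: [0.7, -1.6, -2.4]
width: 0.0178
```

```bash
cat >> h.py <<'E'
RAILP=[.497,.150]; RY=1.49
def railpt(sx,sy):
    c,s=np.cos(np.radians(RY)),np.sin(np.radians(RY)); return np.array([RAILP[0]+c*sx-s*sy,RAILP[1]+s*sx+c*sy])
def shoe_to_tcp(sx,sy,zs):  # shoe centre in stand axes (m), zs world shoe z
    return [*railpt(sx+.040,sy),zs+.0249]
def stand_now(st=None):
    from bench import r
    st=st or r.read_state()
    c,s=np.cos(np.radians(RY)),np.sin(np.radians(RY)); d=st["ee_pos"][:2]-RAILP
    F=st["ft_force"]
    print("shoe in stand mm",((np.array([c*d[0]+s*d[1]-.04,-s*d[0]+c*d[1]]))*1000).round(2),"z",((st["ee_pos"][2]-.0249)*1000).round(2),"Fs",np.array([c*F[0]+s*F[1],-s*F[0]+c*F[1],F[2]]).round(2),"M",st["torque"].round(2))
E
python3 - <<'E'
from h import *
show(); stand_now(); print(plan(shoe_to_tcp(.0025,-.105,.233),-88.51))
E
```

```text
t 4.3 p [ 559.2 -279.8  253.2] xang -99.01 z [-0.002 -0.    -1.   ] F [ 0.7 -1.6 -2.4] w 17.84 q [ 0.66  0.35 -0.35  1.41  0.12  1.41 -1.42]
shoe in stand mm [  11.03 -431.25] z 228.25 Fs [ 0.63 -1.6  -2.44] M [ 0.   -0.08  0.01]
(array([-319.2,   67.8,   -4.7]), array([ 1.30e-01, -1.00e-02, -1.05e+01]))
```

Emit:
apply_moves --increments '[{"grip":255,"xyz":[-30,7,-2],"rotation":[0,0,-2]},{"grip":255,"xyz":[-75,16,-4],"rotation":[0,0,-5]},{"grip":255,"xyz":[-125,27,-5],"rotation":[0,0,-8]},{"grip":255,"xyz":[-165,35,-5],"rotation":[0,0,-10.5]},{"grip":255,"xyz":[-190,40,-5],"rotation":[0,0,-10.5]}]'

```text
time: 4.92
ee_pos: [0.5493, -0.0832, 0.2584]
eef_rot: [0.717, -0.697, -0.001, 0.001]
ft_force: [0.2, -1.4, -2.5]
width: 0.0178
```

```bash
python3 - <<'E'
from h import *
show(); stand_now(); print(plan(shoe_to_tcp(.0025,-.105,.233),-88.51))
for n,w in(("top",(190,350,150,270)),("side",(220,380,80,240))):
    d=snap(n,"3"); crop(d,*w,4,f"pics/{n}3.png")
E
```

```text
t 4.92 p [549.3 -83.2 258.4] xang -88.33 z [-0.002  0.    -1.   ] F [ 0.2 -1.4 -2.5] w 17.75 q [ 0.49  0.2  -0.49  1.58  0.1   1.38 -1.55]
shoe in stand mm [   6.25 -234.5 ] z 233.46 Fs [ 0.14 -1.37 -2.52] M [-0.03 -0.01  0.02]
(array([-129.5,    3.3,    0.5]), array([0.13, 0.01, 0.18]))
```

View pics/top3.png

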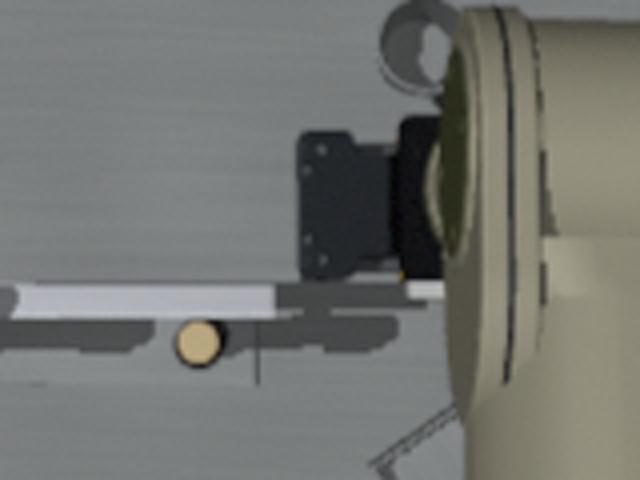

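View pics/side3.png

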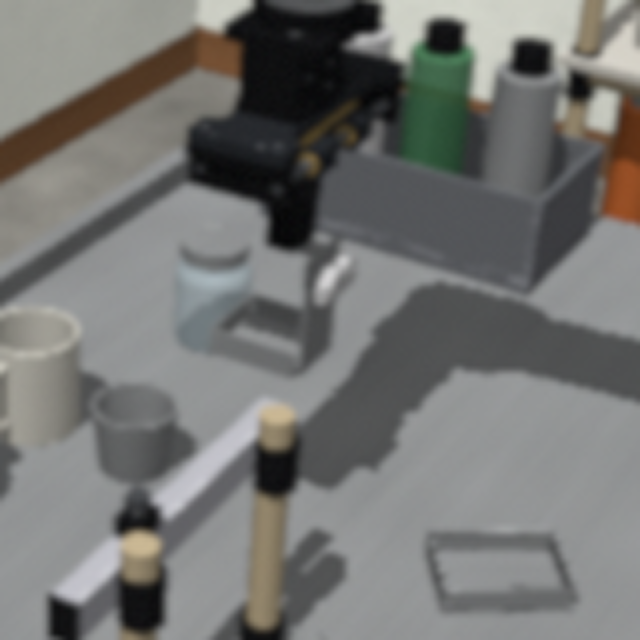

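The caddy is held level. In the side view the shoe is at (303,150), and the rail's open end is at (259,225) in the top view. Next I'll move over the rail end and feel its top with the shoe.

Emit:
apply_moves --increments '[{"grip":255,"xyz":[-40,1.5,0.5],"rotation":[0.1,0,0.2]},{"grip":255,"xyz":[-85,3,0.5],"rotation":[0.1,0,0.2]},{"grip":255,"xyz":[-115,3.3,5],"rotation":[0.1,0,0.2]},{"grip":255,"xyz":[-129.5,3.3,15],"rotation":[0.1,0,0.2]},{"grip":255,"xyz":[-129.5,3.3,25],"rotation":[0.1,0,0.2]}]'

```text
time: 5.65
ee_pos: [0.5421, 0.0474, 0.2327]
eef_rot: [0.717, -0.697, -0.001, 0.0]
ft_force: [0.2, -0.6, -2.9]
width: 0.0176
```

```bash
python3 - <<'E'
from h import *
show(); stand_now(); print(plan(shoe_to_tcp(.0025,-.105,.198),-88.51))
E
```

```text
t 5.65 p [542.1  47.4 232.7] xang -88.37 z [-0.001  0.001 -1.   ] F [ 0.2 -0.6 -2.9] w 17.63 q [ 0.34  0.2  -0.58  1.65  0.11  1.33 -1.8 ]
shoe in stand mm [   2.46 -103.74] z 207.78 Fs [ 0.18 -0.62 -2.86] M [-0.05  0.01 -0.04]
(array([ 1.3, -0. ,  9.8]), array([0.04, 0.04, 0.14]))
```

Emit:
apply_moves --increments '[{"grip":255,"xyz":[1,0,4],"rotation":[0,0,0.1]},{"grip":255,"xyz":[1,0,7],"rotation":[0,0,0.1]},{"grip":255,"xyz":[1,0,9],"rotation":[0,0,0.1]},{"grip":255,"xyz":[1,0,9.5],"rotation":[0,0,0.1]},{"grip":255,"xyz":[1,0,9.5],"rotation":[0,0,0.1]}]'

```text
time: 6.28
ee_pos: [0.5423, 0.0463, 0.2234]
eef_rot: [0.716, -0.698, -0.0, -0.0]
ft_force: [-0.1, 0.0, -2.2]
width: 0.0181
```

```bash
python3 - <<'E'
from h import *
show(); stand_now()
E
```

```text
t 6.28 p [542.3  46.3 223.4] xang -88.48 z [-0.     0.001 -1.   ] F [-0.1  0.  -2.2] w 18.06 q [ 0.34  0.21 -0.58  1.66  0.11  1.31 -1.8 ]
shoe in stand mm [   2.55 -104.8 ] z 198.48 Fs [-0.05  0.01 -2.24] M [ 0.03 -0.01  0.  ]
```

Emit:
apply_moves --increments '[{"grip":255,"xyz":[0,0,0.5],"rotation":[0,0,0]},{"grip":255,"xyz":[0,0,1],"rotation":[0,0,0]},{"grip":255,"xyz":[0,0,1.5],"rotation":[0,0,0]},{"grip":255,"xyz":[0,0,2],"rotation":[0,0,0]}]'

```text
time: 6.78
ee_pos: [0.5422, 0.0463, 0.2213]
eef_rot: [0.716, -0.698, -0.0, -0.0]
ft_force: [-0.4, 0.5, -2.1]
width: 0.0175
```

```bash
python3 - <<'E'
from h import *
show(); stand_now()
E
```

```text
t 6.78 p [542.2  46.3 221.3] xang -88.47 z [-0.     0.001 -1.   ] F [-0.4  0.5 -2.1] w 17.52 q [ 0.34  0.21 -0.57  1.66  0.12  1.3  -1.8 ]
shoe in stand mm [   2.52 -104.8 ] z 196.41 Fs [-0.39  0.49 -2.09] M [-0.04 -0.03  0.03]
```

Emit:
apply_moves --increments '[{"grip":255,"xyz":[0,0,0.5],"rotation":[0,0,0]},{"grip":255,"xyz":[0,0,1],"rotation":[0,0,0]}]'

```text
time: 7.02
ee_pos: [0.5422, 0.0463, 0.2203]
eef_rot: [0.716, -0.698, -0.0, -0.0]
ft_force: [-0.5, 0.0, -2.7]
width: 0.0178
```

```bash
python3 - <<'E'
from h import *
show(); stand_now()
E
```

```text
t 7.03 p [542.2  46.3 220.3] xang -88.48 z [-0.     0.001 -1.   ] F [-0.5  0.  -2.7] w 17.77 q [ 0.34  0.21 -0.57  1.67  0.12  1.3  -1.8 ]
shoe in stand mm [   2.53 -104.82] z 195.39 Fs [-0.53  0.02 -2.67] M [ 0.02 -0.04 -0.01]
```

Emit:
apply_moves --increments '[{"grip":255,"xyz":[0,0,0.5],"rotation":[0,0,0]},{"grip":255,"xyz":[0,0,0.8],"rotation":[0,0,0]}]'

```text
time: 7.28
ee_pos: [0.5423, 0.0464, 0.2197]
eef_rot: [0.716, -0.698, -0.0, -0.0]
ft_force: [0.2, 0.4, 2.3]
width: 0.0173
```

```bash
python3 - <<'E'
from h import *
show(); stand_now()
E
```

```text
t 7.28 p [542.3  46.4 219.7] xang -88.47 z [-0.     0.001 -1.   ] F [0.2 0.4 2.3] w 17.33 q [ 0.34  0.21 -0.57  1.67  0.12  1.3  -1.8 ]
shoe in stand mm [   2.62 -104.76] z 194.84 Fs [0.19 0.36 2.28] M [-0.06  0.27 -0.03]
```

Emit:
apply_moves --increments '[{"grip":255,"xyz":[0,0,-5],"rotation":[0,0,0]},{"grip":255,"xyz":[0,-10,-6],"rotation":[0,0,0]},{"grip":255,"xyz":[0,-18,-4],"rotation":[0,0,0]},{"grip":255,"xyz":[0,-18,12],"rotation":[0,0,0]},{"grip":255,"xyz":[0,-18,26],"rotation":[0,0,0]}]'

```text
time: 7.9
ee_pos: [0.5598, 0.0468, 0.1918]
eef_rot: [0.717, -0.698, -0.001, 0.0]
ft_force: [-0.3, 0.2, -2.5]
width: 0.0177
```

```bash
python3 - <<'E'
from h import *
show(); stand_now(); print(plan(shoe_to_tcp(.0185,-.105,.16875),-88.51))
E
```

```text
t 7.9 p [559.8  46.8 191.8] xang -88.47 z [-0.002  0.001 -1.   ] F [-0.3  0.2 -2.5] w 17.69 q [ 0.32  0.27 -0.57  1.66  0.15  1.26 -1.82]
shoe in stand mm [  20.06 -104.75] z 166.91 Fs [-0.27  0.24 -2.48] M [ 0.02  0.01 -0.01]
(array([ 0.2,  1.6, -1.8]), array([0.11, 0.04, 0.04]))
```

Emit:
apply_moves --increments '[{"grip":255,"xyz":[0.2,1.3,-1.8],"rotation":[0.1,0,0]},{"grip":255,"xyz":[0.2,2.2,-1.8],"rotation":[0.1,0,0]},{"grip":255,"xyz":[0.2,2.7,-1.8],"rotation":[0.1,0,0]},{"grip":255,"xyz":[0.2,3.0,-1.8],"rotation":[0.1,0,0]}]'

```text
time: 8.4
ee_pos: [0.5569, 0.0466, 0.1941]
eef_rot: [0.716, -0.698, 0.0, -0.0]
ft_force: [0.7, 0.2, -1.8]
width: 0.0175
```

```bash
python3 - <<'E'
from h import *
show(); stand_now()
E
```

```text
t 8.4 p [556.9  46.6 194.1] xang -88.47 z [ 0.001  0.001 -1.   ] F [ 0.7  0.2 -1.8] w 17.46 q [ 0.32  0.26 -0.57  1.67  0.15  1.26 -1.82]
shoe in stand mm [  17.21 -104.95] z 169.17 Fs [ 0.66  0.19 -1.8 ] M [-0.02 -0.05  0.  ]
```

Emit:
apply_moves --increments '[{"grip":255,"xyz":[0,0.5,0.3],"rotation":[0,0,0]},{"grip":255,"xyz":[0,0.8,0.3],"rotation":[0,0,0]}]'

```text
time: 8.65
ee_pos: [0.5561, 0.0466, 0.1939]
eef_rot: [0.716, -0.698, 0.0, -0.001]
ft_force: [-0.5, 0.4, -2.4]
width: 0.0176
```

```bash
python3 - <<'E'
from h import *
show(); stand_now()
E
```

```text
t 8.65 p [556.1  46.6 193.9] xang -88.47 z [ 0.001  0.001 -1.   ] F [-0.5  0.4 -2.4] w 17.6 q [ 0.32  0.26 -0.57  1.67  0.15  1.26 -1.82]
shoe in stand mm [  16.44 -104.94] z 168.97 Fs [-0.5   0.46 -2.38] M [-0.    0.   -0.03]
```

Emit:
apply_moves --increments '[{"grip":255,"xyz":[0,0.5,0.2],"rotation":[0,0,0]},{"grip":255,"xyz":[0,0.9,0.2],"rotation":[0,0,0]}]'

```text
time: 8.9
ee_pos: [0.5552, 0.0465, 0.1937]
eef_rot: [0.717, -0.698, 0.0, -0.001]
ft_force: [-0.1, -0.3, -2.5]
width: 0.0175
```

```bash
python3 - <<'E'
from h import *
show(); stand_now()
E
```

```text
t 8.9 p [555.2  46.5 193.7] xang -88.47 z [ 0.001  0.001 -1.   ] F [-0.1 -0.3 -2.5] w 17.5 q [ 0.33  0.26 -0.57  1.67  0.14  1.26 -1.82]
shoe in stand mm [  15.5  -104.94] z 168.76 Fs [-0.06 -0.26 -2.54] M [ 0.06 -0.03 -0.01]
```

Emit:
apply_moves --increments '[{"grip":255,"xyz":[0,0.4,0],"rotation":[0,0,0]},{"grip":255,"xyz":[0,0.7,0],"rotation":[0,0,0]}]'

```text
time: 9.15
ee_pos: [0.5546, 0.0465, 0.1937]
eef_rot: [0.716, -0.698, 0.0, -0.001]
ft_force: [1.5, 0.1, -3.2]
width: 0.0175
```

```bash
python3 - <<'E'
from h import *
show(); stand_now()
E
```

```text
t 9.15 p [554.6  46.5 193.7] xang -88.47 z [ 0.001  0.001 -1.   ] F [ 1.5  0.1 -3.2] w 17.46 q [ 0.33  0.26 -0.57  1.67  0.14  1.26 -1.82]
shoe in stand mm [  14.93 -104.98] z 168.8 Fs [ 1.5   0.01 -3.18] M [ 0.02 -0.36 -0.07]
```

Emit:
apply_moves --increments '[{"grip":255,"xyz":[0,0.4,0],"rotation":[0,0,0]}]'

```text
time: 9.28
ee_pos: [0.5546, 0.0464, 0.1938]
eef_rot: [0.716, -0.698, 0.0, -0.001]
ft_force: [2.1, 0.2, -3.7]
width: 0.0176
```

```bash
python3 - <<'E'
from h import *
show(); stand_now()
E
```

```text
t 9.28 p [554.6  46.4 193.8] xang -88.48 z [ 0.002  0.001 -1.   ] F [ 2.1  0.2 -3.7] w 17.6 q [ 0.33  0.25 -0.57  1.67  0.14  1.25 -1.82]
shoe in stand mm [  14.84 -105.04] z 168.91 Fs [ 2.09  0.16 -3.67] M [ 0.02 -0.63 -0.07]
```

Emit:
apply_moves --increments '[{"grip":255,"xyz":[0,-3,0],"rotation":[0,0,0]},{"grip":255,"xyz":[20,-4,0],"rotation":[0,0,0]},{"grip":255,"xyz":[50,-4,0],"rotation":[0,0,0]},{"grip":255,"xyz":[68,-4,0],"rotation":[0,0,0]},{"grip":255,"xyz":[68,-4,0],"rotation":[0,0,0]}]'

```text
time: 9.9
ee_pos: [0.5604, -0.0227, 0.1936]
eef_rot: [0.716, -0.699, 0.0, -0.001]
ft_force: [0.8, 0.5, -2.8]
width: 0.0176
```

```bash
python3 - <<'E'
from h import *
show(); stand_now(); print(plan(shoe_to_tcp(-.0006,-.172,.16875),-88.51))
E
```

```text
t 9.9 p [560.4 -22.7 193.6] xang -88.62 z [ 0.002  0.001 -1.   ] F [ 0.8  0.5 -2.8] w 17.63 q [ 0.41  0.26 -0.53  1.66  0.14  1.26 -1.69]
shoe in stand mm [  18.85 -174.32] z 168.73 Fs [ 0.77  0.53 -2.76] M [ 0.02 -0.08  0.01]
(array([-2.3, 19.5, -0. ]), array([-0.1 ,  0.03, -0.11]))
```

Emit:
apply_moves --increments '[{"grip":255,"xyz":[0,8,0],"rotation":[-0.1,0,-0.1]},{"grip":255,"xyz":[0,16,0],"rotation":[-0.1,0,-0.1]},{"grip":255,"xyz":[0,19.5,0],"rotation":[-0.1,0,-0.1]},{"grip":255,"xyz":[0,19.5,0],"rotation":[-0.1,0,-0.1]}]'

```text
time: 10.4
ee_pos: [0.5407, -0.023, 0.1938]
eef_rot: [0.716, -0.698, 0.0, -0.0]
ft_force: [-0.1, 0.1, -2.6]
width: 0.0177
```

```bash
python3 - <<'E'
from h import *
show(); stand_now(); print(plan(shoe_to_tcp(-.0006,-.162,.16875),-88.51))
it=[]
for n,w in(("top",(220,320,180,260)),("side",(240,340,110,210))):
    d=snap(n,"4"); crop(d,*w,5,f"pics/{n}4.png")
E
```

```text
t 10.4 p [540.7 -23.  193.8] xang -88.5 z [ 0.  0. -1.] F [-0.1  0.1 -2.6] w 17.67 q [ 0.43  0.21 -0.53  1.71  0.11  1.25 -1.67]
shoe in stand mm [  -0.86 -174.08] z 168.89 Fs [-0.05  0.13 -2.61] M [-0.02 -0.05  0.  ]
(array([-12.1,  -0.3,   0.1]), array([-0.02,  0.01,  0.01]))
```

View pics/top4.png

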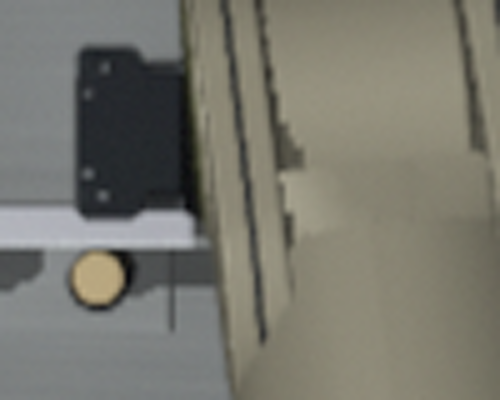

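View pics/side4.png

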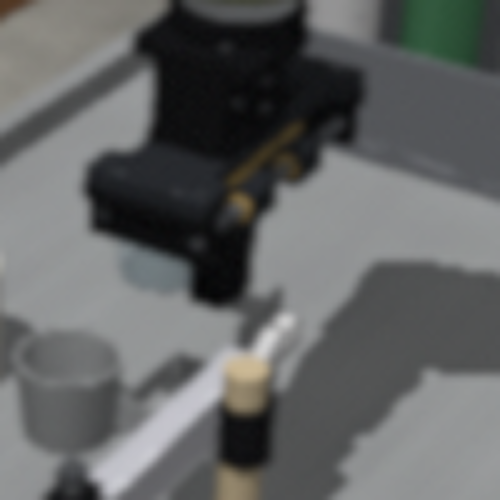

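Emit:
apply_moves --increments '[{"grip":255,"xyz":[-3,-0.3,0.1],"rotation":[0,0,0]},{"grip":255,"xyz":[-6,-0.3,0.1],"rotation":[0,0,0]},{"grip":255,"xyz":[-9,-0.3,0.1],"rotation":[0,0,0]},{"grip":255,"xyz":[-10,-0.3,0.1],"rotation":[0,0,0]}]'

```text
time: 11.0
ee_pos: [0.541, -0.0127, 0.1936]
eef_rot: [0.716, -0.698, -0.0, -0.0]
ft_force: [-0.4, 0.1, -2.8]
width: 0.0175
```

```bash
python3 - <<'E'
from h import *
show(); stand_now(); print(plan(shoe_to_tcp(-.0006,-.155,.16875),-88.51))
E
```

```text
t 11.0 p [541.  -12.7 193.6] xang -88.49 z [ 0.     0.001 -1.   ] F [-0.4  0.1 -2.8] w 17.48 q [ 0.42  0.22 -0.54  1.71  0.12  1.25 -1.69]
shoe in stand mm [  -0.26 -163.83] z 168.67 Fs [-0.37  0.1  -2.82] M [ 0.05  0.   -0.05]
(array([-8.8,  0.3, -0.1]), array([-0.01,  0.03,  0.02]))
```

Emit:
apply_moves --increments '[{"grip":255,"xyz":[-1,0.3,-0.1],"rotation":[0,0,0]},{"grip":255,"xyz":[-2,0.3,-0.1],"rotation":[0,0,0]},{"grip":255,"xyz":[-3,0.3,-0.1],"rotation":[0,0,0]}]'

```text
time: 11.38
ee_pos: [0.5406, -0.0097, 0.1937]
eef_rot: [0.716, -0.698, -0.0, -0.0]
ft_force: [0.0, 0.7, -2.9]
width: 0.0177
```

```bash
python3 - <<'E'
from h import *
show(); stand_now(); print(plan(shoe_to_tcp(-.0006,-.155,.16875),-88.51))
E
```

```text
t 11.38 p [540.6  -9.7 193.7] xang -88.5 z [ 0.     0.001 -1.   ] F [ 0.   0.7 -2.9] w 17.67 q [ 0.41  0.22 -0.54  1.71  0.12  1.25 -1.7 ]
shoe in stand mm [  -0.54 -160.81] z 168.8 Fs [ 0.04  0.73 -2.89] M [0.03 0.04 0.01]
(array([-5.8,  0.1,  0.1]), array([-0.01,  0.03,  0.01]))
```

Emit:
apply_moves --increments '[{"grip":255,"xyz":[-1,0,0],"rotation":[0,0,0]},{"grip":255,"xyz":[-2,0,0],"rotation":[0,0,0]},{"grip":255,"xyz":[-3,0,0],"rotation":[0,0,0]}]'

```text
time: 11.75
ee_pos: [0.5405, -0.0067, 0.1937]
eef_rot: [0.716, -0.698, -0.0, -0.0]
ft_force: [-0.1, 0.1, -2.0]
width: 0.0174
```

```bash
python3 - <<'E'
from h import *
show(); stand_now(); print(plan(shoe_to_tcp(-.0006,-.155,.16875),-88.51))
E
```

```text
t 11.75 p [540.5  -6.7 193.7] xang -88.49 z [ 0.     0.001 -1.   ] F [-0.1  0.1 -2. ] w 17.42 q [ 0.41  0.22 -0.54  1.71  0.12  1.25 -1.71]
shoe in stand mm [  -0.54 -157.75] z 168.82 Fs [-0.11  0.05 -1.96] M [ 0.01 -0.03  0.03]
(array([-2.7,  0.1,  0.1]), array([-0.01,  0.03,  0.02]))
```

Emit:
apply_moves --increments '[{"grip":255,"xyz":[-1,0,0],"rotation":[0,0,0]},{"grip":255,"xyz":[-2,0,0],"rotation":[0,0,0]},{"grip":255,"xyz":[-3,0,0],"rotation":[0,0,0]}]'

```text
time: 12.12
ee_pos: [0.5405, -0.0036, 0.1937]
eef_rot: [0.716, -0.698, -0.0, -0.0]
ft_force: [1.0, 0.2, -3.2]
width: 0.0178
```

```bash
python3 - <<'E'
from h import *
show(); stand_now(); print(plan(shoe_to_tcp(-.0006,-.150,.16875),-88.51))
E
```

```text
t 12.12 p [540.5  -3.6 193.7] xang -88.49 z [ 0.     0.001 -1.   ] F [ 1.   0.2 -3.2] w 17.84 q [ 0.41  0.22 -0.55  1.71  0.12  1.25 -1.71]
shoe in stand mm [  -0.53 -154.7 ] z 168.83 Fs [ 1.04  0.12 -3.22] M [-0.    0.   -0.01]
(array([-4.7,  0.1,  0.1]), array([-0.02,  0.03,  0.02]))
```

Emit:
apply_moves --increments '[{"grip":255,"xyz":[-1,0,0],"rotation":[0,0,0]},{"grip":255,"xyz":[-2,0,0],"rotation":[0,0,0]},{"grip":255,"xyz":[-3,0,0],"rotation":[0,0,0]},{"grip":255,"xyz":[-4,0,0],"rotation":[0,0,0]}]'

```text
time: 12.62
ee_pos: [0.5403, 0.0005, 0.1937]
eef_rot: [0.716, -0.698, -0.0, -0.0]
ft_force: [-0.4, -0.3, -2.2]
width: 0.0176
```

```bash
python3 - <<'E'
from h import *
show(); stand_now(); print(plan(shoe_to_tcp(-.0006,-.150,.16875),-88.51))
E
```

```text
t 12.62 p [5.403e+02 5.000e-01 1.937e+02] xang -88.49 z [ 0.     0.001 -1.   ] F [-0.4 -0.3 -2.2] w 17.56 q [ 0.4   0.22 -0.55  1.71  0.12  1.25 -1.72]
shoe in stand mm [  -0.57 -150.61] z 168.77 Fs [-0.37 -0.28 -2.24] M [-0.02 -0.04  0.02]
(array([-0.6,  0. ,  0. ]), array([-0.01,  0.03,  0.02]))
```

Emit:
apply_moves --increments '[{"grip":255,"xyz":[-1,0,0],"rotation":[0,0,0]},{"grip":255,"xyz":[-2,0,0],"rotation":[0,0,0]},{"grip":255,"xyz":[-3,0,0],"rotation":[0,0,0]},{"grip":255,"xyz":[-4,0,0],"rotation":[0,0,0]}]'

```text
time: 13.12
ee_pos: [0.5402, 0.0045, 0.1937]
eef_rot: [0.716, -0.698, -0.0, -0.0]
ft_force: [0.3, -0.1, -3.0]
width: 0.0177
```

```bash
python3 - <<'E'
from h import *
show(); stand_now(); print(plan(shoe_to_tcp(-.0006,-.140,.16875),-88.51))
E
```

```text
t 13.12 p [540.2   4.5 193.7] xang -88.49 z [ 0.     0.001 -1.   ] F [ 0.3 -0.1 -3. ] w 17.71 q [ 0.4   0.22 -0.55  1.71  0.12  1.25 -1.73]
shoe in stand mm [  -0.55 -146.56] z 168.8 Fs [ 0.34 -0.13 -2.99] M [0.02 0.   0.04]
(array([-6.6,  0. ,  0.1]), array([-0.01,  0.03,  0.02]))
```

Emit:
apply_moves --increments '[{"grip":255,"xyz":[-1,0,0],"rotation":[0,0,0]},{"grip":255,"xyz":[-2.2,0,0],"rotation":[0,0,0]},{"grip":255,"xyz":[-3.4,0,0],"rotation":[0,0,0]},{"grip":255,"xyz":[-4.6,0,0],"rotation":[0,0,0]},{"grip":255,"xyz":[-6,0,0],"rotation":[0,0,0]}]'

```text
time: 13.75
ee_pos: [0.5401, 0.0106, 0.1937]
eef_rot: [0.716, -0.698, -0.0, -0.0]
ft_force: [-0.4, -0.5, -2.6]
width: 0.0177
```

```bash
python3 - <<'E'
from h import *
show(); stand_now(); print(plan(shoe_to_tcp(-.0006,-.130,.16875),-88.51))
E
```

```text
t 13.75 p [540.1  10.6 193.7] xang -88.5 z [ 0.  0. -1.] F [-0.4 -0.5 -2.6] w 17.65 q [ 0.39  0.22 -0.56  1.71  0.12  1.25 -1.74]
shoe in stand mm [  -0.53 -140.5 ] z 168.82 Fs [-0.37 -0.53 -2.65] M [-0.05  0.05  0.  ]
(array([-10.5,   0.1,   0.1]), array([-0.01,  0.03,  0.01]))
```

Emit:
apply_moves --increments '[{"grip":255,"xyz":[-1.5,0.1,0],"rotation":[0,0,0]},{"grip":255,"xyz":[-3.5,0.1,0],"rotation":[0,0,0]},{"grip":255,"xyz":[-5.5,0.1,0],"rotation":[0,0,0]},{"grip":255,"xyz":[-7.5,0.1,0],"rotation":[0,0,0]},{"grip":255,"xyz":[-9.5,0.1,0],"rotation":[0,0,0]}]'

```text
time: 14.38
ee_pos: [0.5397, 0.0203, 0.1937]
eef_rot: [0.716, -0.698, -0.0, -0.0]
ft_force: [0.3, -0.3, -1.9]
width: 0.018
```

```bash
python3 - <<'E'
from h import *
show(); stand_now(); print(plan(shoe_to_tcp(-.0006,-.120,.16875),-88.51))
for n,w in(("side",(220,340,110,230)),):
    d=snap(n,"5"); crop(d,*w,4,f"pics/{n}5.png")
E
```

```text
t 14.38 p [539.7  20.3 193.7] xang -88.5 z [ 0.     0.001 -1.   ] F [ 0.3 -0.3 -1.9] w 17.97 q [ 0.38  0.22 -0.56  1.71  0.12  1.25 -1.76]
shoe in stand mm [  -0.65 -130.81] z 168.8 Fs [ 0.27 -0.35 -1.93] M [ 0.01 -0.01  0.01]
(array([-10.8,  -0.1,   0.1]), array([-0.01,  0.03,  0.01]))
```

View pics/side5.png

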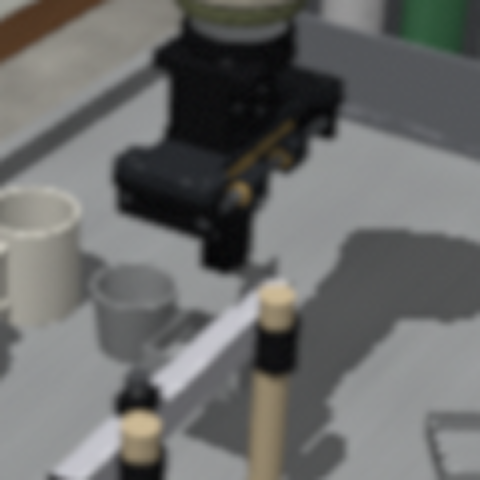

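```bash
python3 - <<'E'
from h import *
for n in("top","side"):
    W=cloud(load(n+"0")).reshape(-1,3); c,s=np.cos(np.radians(RY)),np.sin(np.radians(RY)); d=W[:,:2]-RAILP
    X=c*d[:,0]+s*d[:,1];Y=-s*d[:,0]+c*d[:,1]
    m=(abs(X)<.011)&(abs(Y)<.135)&(W[:,2]>.19)&(W[:,2]<.26)
    print(n,m.sum(),"y",np.percentile(Y[m],[0,5,50,95,100]).round(4),"z",np.percentile(W[m,2],[0,20,50,80,100]).round(4),"x",np.percentile(X[m],[5,50,95]).round(4))
    hi=m&(W[:,2]>.207); print(hi.sum(),np.median(Y[hi]),np.median(X[hi]))
    m=(abs(X)<.009)&(abs(W[:,2]-.184)<.006); print("rail y extents",np.percentile(Y[m],[0.5,99.5]))
E
```

```text
top 91 y [0.0339 0.035  0.0449 0.0591 0.0596] z [0.1909 0.199  0.2014 0.2118 0.2164] x [-0.0072  0.0021  0.0093]
37 0.047007263885661364 0.002118607874229088
rail y extents [-0.13158311  0.13173172]
side 95 y [0.0372 0.0418 0.0545 0.0629 0.0643] z [0.1902 0.196  0.2003 0.211  0.2157] x [-0.0106 -0.0034  0.0069]
28 0.05231046560919074 -0.0017705931321012258
rail y extents [-2.5752558  0.1345258]
```

Emit:
apply_moves --increments '[{"grip":255,"xyz":[-3,0,0],"rotation":[0,0,0]},{"grip":255,"xyz":[-6,0,0],"rotation":[0,0,0]},{"grip":255,"xyz":[-9,0,0],"rotation":[0,0,0]},{"grip":255,"xyz":[-12,0,0],"rotation":[0,0,0]},{"grip":255,"xyz":[-15,0,0],"rotation":[0,0,0]}]'

```text
time: 15.05
ee_pos: [0.5393, 0.0358, 0.1938]
eef_rot: [0.716, -0.698, -0.0, -0.0]
ft_force: [-0.5, -0.4, -1.8]
width: 0.0175
```

```bash
python3 - <<'E'
from h import *
show(); stand_now(); print(plan(shoe_to_tcp(-.0006,-.10,.16875),-88.51))
E
```

```text
t 15.05 p [539.3  35.8 193.8] xang -88.47 z [ 0.     0.001 -1.   ] F [-0.5 -0.4 -1.8] w 17.49 q [ 0.35  0.22 -0.57  1.71  0.12  1.25 -1.79]
shoe in stand mm [  -0.65 -115.23] z 168.87 Fs [-0.49 -0.35 -1.81] M [ 0.05 -0.03  0.01]
(array([-15.2,  -0.1,   0.1]), array([-0.02,  0.04,  0.04]))
```

Emit:
apply_moves --increments '[{"grip":255,"xyz":[-5,0,0],"rotation":[0,0,0]},{"grip":255,"xyz":[-10,0,0],"rotation":[0,0,0]},{"grip":255,"xyz":[-15,0,0],"rotation":[0,0,0]},{"grip":255,"xyz":[-20,0,0],"rotation":[0,0,0]},{"grip":255,"xyz":[-25,0,0],"rotation":[0,0,0]}]'

```text
time: 15.68
ee_pos: [0.5387, 0.0611, 0.1938]
eef_rot: [0.716, -0.698, -0.0, -0.0]
ft_force: [0.3, 0.4, -2.8]
width: 0.0175
```

```bash
python3 - <<'E'
from h import *
show(); stand_now(); print(plan(shoe_to_tcp(-.0006,-.06,.16875),-88.51))
E
```

```text
t 15.68 p [538.7  61.1 193.8] xang -88.48 z [ 0.     0.001 -1.   ] F [ 0.3  0.4 -2.8] w 17.46 q [ 0.32  0.22 -0.59  1.71  0.13  1.25 -1.84]
shoe in stand mm [ -0.67 -89.96] z 168.86 Fs [ 0.36  0.35 -2.78] M [ 0.01 -0.02  0.03]
(array([-30. ,  -0.1,   0.1]), array([-0.02,  0.04,  0.03]))
```

Emit:
apply_moves --increments '[{"grip":255,"xyz":[-5,0,0],"rotation":[0,0,0]},{"grip":255,"xyz":[-11,0,0],"rotation":[0,0,0]},{"grip":255,"xyz":[-17,0,0.1],"rotation":[0,0,0]},{"grip":255,"xyz":[-24,0,0.1],"rotation":[0,0,0]},{"grip":255,"xyz":[-30,0,0.1],"rotation":[0,0,0]}]'

```text
time: 16.3
ee_pos: [0.5378, 0.0917, 0.1937]
eef_rot: [0.717, -0.698, -0.0, -0.0]
ft_force: [-0.2, 0.5, -2.3]
width: 0.0174
```

```bash
python3 - <<'E'
from h import *
show(); stand_now(); print(plan(shoe_to_tcp(-.0006,-.03,.16875),-88.51))
E
```

```text
t 16.3 p [537.8  91.7 193.7] xang -88.46 z [ 0.     0.001 -1.   ] F [-0.2  0.5 -2.3] w 17.38 q [ 0.28  0.24 -0.61  1.7   0.14  1.25 -1.9 ]
shoe in stand mm [ -0.72 -59.37] z 168.77 Fs [-0.23  0.5  -2.3 ] M [-0.01 -0.04 -0.02]
(array([-29.4,  -0.1,   0. ]), array([-0.02,  0.04,  0.05]))
```

Emit:
apply_moves --increments '[{"grip":255,"xyz":[-6,0,0],"rotation":[0,0,0]},{"grip":255,"xyz":[-12,0,0],"rotation":[0,0,0]},{"grip":255,"xyz":[-19,-0.1,0],"rotation":[0,0,0]},{"grip":255,"xyz":[-26,-0.1,0],"rotation":[0,0,0]},{"grip":255,"xyz":[-32,-0.1,0],"rotation":[0,0,0]}]'

```text
time: 16.92
ee_pos: [0.537, 0.1242, 0.1937]
eef_rot: [0.717, -0.697, -0.0, -0.0]
ft_force: [0.2, -0.0, -2.6]
width: 0.0176
```

```bash
python3 - <<'E'
from h import *
show(); stand_now(); print(plan(shoe_to_tcp(-.0006,-.0,.16875),-88.51))
E
```

```text
t 16.93 p [537.  124.2 193.7] xang -88.45 z [ 0.     0.001 -1.   ] F [ 0.2 -0.  -2.6] w 17.63 q [ 0.23  0.25 -0.62  1.68  0.15  1.26 -1.97]
shoe in stand mm [ -0.69 -26.84] z 168.78 Fs [ 0.17 -0.02 -2.64] M [ 0.01 -0.04  0.  ]
(array([-26.8,  -0.1,   0. ]), array([-0.01,  0.05,  0.06]))
```

Emit:
apply_moves --increments '[{"grip":255,"xyz":[-5,0,0],"rotation":[0,0,0]},{"grip":255,"xyz":[-11,0,0],"rotation":[0,0,0.05]},{"grip":255,"xyz":[-17,-0.1,0],"rotation":[0,0,0.05]},{"grip":255,"xyz":[-23,-0.1,0],"rotation":[0,0,0.05]},{"grip":255,"xyz":[-28,-0.1,0],"rotation":[0,0,0.05]}]'

```text
time: 17.55
ee_pos: [0.5363, 0.1527, 0.1937]
eef_rot: [0.716, -0.698, -0.0, -0.0]
ft_force: [-0.3, -0.1, -3.0]
width: 0.0175
```

```bash
python3 - <<'E'
from h import *
show(); stand_now(); print(plan(shoe_to_tcp(-.0006,.015,.16875),-88.51))
E
```

```text
t 17.55 p [536.3 152.7 193.7] xang -88.49 z [ 0.     0.001 -1.   ] F [-0.3 -0.1 -3. ] w 17.53 q [ 0.19  0.27 -0.64  1.67  0.17  1.26 -2.03]
shoe in stand mm [-0.63  1.64] z 168.83 Fs [-0.34 -0.05 -2.97] M [ 0.03 -0.01 -0.  ]
(array([-13.4,  -0. ,   0.1]), array([-0.01,  0.05,  0.02]))
```

Emit:
apply_moves --increments '[{"grip":255,"xyz":[-3,0,0],"rotation":[0,0,0]},{"grip":255,"xyz":[-6,0,0],"rotation":[0,0,0]},{"grip":255,"xyz":[-9,0,0],"rotation":[0,0,0]},{"grip":255,"xyz":[-12,0,0],"rotation":[0,0,0]},{"grip":255,"xyz":[-14,0,0],"rotation":[0,0,0]}]'

```text
time: 18.18
ee_pos: [0.5359, 0.1668, 0.1937]
eef_rot: [0.716, -0.698, -0.0, -0.0]
ft_force: [0.0, -0.7, -1.3]
width: 0.0176
```

```bash
python3 - <<'E'
from h import *
show(); stand_now(); print(plan(shoe_to_tcp(-.0006,.025,.16875),-88.51))
E
```

```text
t 18.18 p [535.9 166.8 193.7] xang -88.49 z [ 0.     0.001 -1.   ] F [ 0.  -0.7 -1.3] w 17.63 q [ 0.16  0.28 -0.64  1.66  0.17  1.26 -2.06]
shoe in stand mm [-0.65 15.82] z 168.83 Fs [-0.01 -0.67 -1.27] M [ 0.03 -0.   -0.04]
(array([-9.2, -0.1,  0.1]), array([-0.01,  0.05,  0.02]))
```

Emit:
apply_moves --increments '[{"grip":255,"xyz":[-1.5,0,0],"rotation":[0,0,0]},{"grip":255,"xyz":[-3,0,0],"rotation":[0,0,0]},{"grip":255,"xyz":[-4.5,0,0],"rotation":[0,0,0]},{"grip":255,"xyz":[-6,0,0],"rotation":[0,0,0]},{"grip":255,"xyz":[-7.5,0,0],"rotation":[0,0,0]}]'

```text
time: 18.8
ee_pos: [0.5357, 0.1744, 0.1938]
eef_rot: [0.716, -0.698, -0.0, -0.0]
ft_force: [0.1, -0.7, -2.0]
width: 0.0178
```

```bash
python3 - <<'E'
from h import *
show(); stand_now(); print(plan(shoe_to_tcp(-.0006,.030,.16875),-88.51))
E
```

```text
t 18.8 p [535.7 174.4 193.8] xang -88.49 z [ 0.     0.001 -1.   ] F [ 0.1 -0.7 -2. ] w 17.77 q [ 0.15  0.28 -0.65  1.65  0.18  1.27 -2.07]
shoe in stand mm [-0.63 23.4 ] z 168.85 Fs [ 0.12 -0.75 -2.  ] M [-0.09 -0.03  0.03]
(array([-6.6, -0. ,  0.1]), array([-0.01,  0.05,  0.02]))
```

Emit:
apply_moves --increments '[{"grip":255,"xyz":[-1,0,0],"rotation":[0,0,0]},{"grip":255,"xyz":[-2,0,0],"rotation":[0,0,0]},{"grip":255,"xyz":[-3,0,0],"rotation":[0,0,0]},{"grip":255,"xyz":[-4,0,0],"rotation":[0,0,0]}]'

```text
time: 19.3
ee_pos: [0.5356, 0.1781, 0.1935]
eef_rot: [0.716, -0.698, -0.0, -0.0]
ft_force: [-0.0, -2.9, -4.5]
width: 0.0178
```

```bash
python3 - <<'E'
from h import *
show(); stand_now(); print(plan(shoe_to_tcp(-.0006,.030,.16875),-88.51))
E
```

```text
t 19.3 p [535.6 178.1 193.5] xang -88.5 z [-0.  0. -1.] F [-0.  -2.9 -4.5] w 17.82 q [ 0.15  0.29 -0.65  1.65  0.18  1.27 -2.08]
shoe in stand mm [-0.72 27.07] z 168.64 Fs [-0.09 -2.92 -4.53] M [-0.75 -0.09  0.21]
(array([-2.9, -0.1, -0.1]), array([0.01, 0.02, 0.01]))
```

Emit:
apply_moves --increments '[{"grip":255,"xyz":[-1,0,0],"rotation":[0,0,0]},{"grip":255,"xyz":[-2,0,0],"rotation":[0,0,0]},{"grip":255,"xyz":[-3,0,0],"rotation":[0,0,0]},{"grip":255,"xyz":[-4,0,0],"rotation":[0,0,0]},{"grip":255,"xyz":[-5,0,0],"rotation":[0,0,0]}]'

```text
time: 19.92
ee_pos: [0.5354, 0.183, 0.1935]
eef_rot: [0.716, -0.698, -0.0, 0.0]
ft_force: [0.4, -4.2, -4.5]
width: 0.0178
```

```bash
python3 - <<'E'
from h import *
show(); stand_now(); print(plan(shoe_to_tcp(-.0006,.036,.16875),-88.51))
E
```

```text
t 19.93 p [535.4 183.  193.5] xang -88.51 z [-0.  0. -1.] F [ 0.4 -4.2 -4.5] w 17.75 q [ 0.14  0.29 -0.65  1.64  0.18  1.27 -2.09]
shoe in stand mm [-0.72 31.96] z 168.6 Fs [ 0.27 -4.23 -4.48] M [-1.09 -0.19  0.2 ]
(array([-4. , -0.1, -0.2]), array([0.01, 0.01, 0.  ]))
```

Emit:
apply_moves --increments '[{"grip":255,"xyz":[-1,0,-0.1],"rotation":[0,0,0]},{"grip":255,"xyz":[-2,0,-0.1],"rotation":[0,0,0]},{"grip":255,"xyz":[-3,0,-0.1],"rotation":[0,0,0]},{"grip":255,"xyz":[-4,0,-0.1],"rotation":[0,0,0]}]'

```text
time: 20.42
ee_pos: [0.5353, 0.1869, 0.1935]
eef_rot: [0.716, -0.698, -0.0, 0.0]
ft_force: [0.0, -3.0, -5.7]
width: 0.0175
```

```bash
python3 - <<'E'
from h import *
show(); stand_now(); print(plan(shoe_to_tcp(-.0006,.040,.16875),-88.51))
E
```

```text
t 20.43 p [535.3 186.9 193.5] xang -88.51 z [-0. -0. -1.] F [ 0.  -3.  -5.7] w 17.54 q [ 0.13  0.3  -0.65  1.64  0.19  1.27 -2.1 ]
shoe in stand mm [-0.77 35.84] z 168.61 Fs [-0.05 -3.03 -5.66] M [-0.88 -0.2   0.14]
(array([-4.2, -0.2, -0.1]), array([ 0.03, -0.01, -0.  ]))
```

Emit:
apply_moves --increments '[{"grip":255,"xyz":[-1,0,-0.1],"rotation":[0,0,0]},{"grip":255,"xyz":[-2,-0.1,-0.1],"rotation":[0,0,0]},{"grip":255,"xyz":[-3,-0.1,-0.1],"rotation":[0,0,0]}]'

```text
time: 20.8
ee_pos: [0.5353, 0.1902, 0.1936]
eef_rot: [0.716, -0.698, -0.0, 0.0]
ft_force: [0.2, -2.7, -6.3]
width: 0.0175
```

```bash
python3 - <<'E'
from h import *
show(); stand_now(); print(plan(shoe_to_tcp(-.0006,.040,.16875),-88.51))
E
```

```text
t 20.8 p [535.3 190.2 193.6] xang -88.5 z [-0.  0. -1.] F [ 0.2 -2.7 -6.3] w 17.54 q [ 0.13  0.3  -0.65  1.64  0.19  1.27 -2.11]
shoe in stand mm [-0.68 39.2 ] z 168.74 Fs [ 0.18 -2.66 -6.33] M [-0.51 -0.14  0.05]
(array([-0.8, -0.1, -0. ]), array([0.02, 0.01, 0.01]))
```

Emit:
apply_moves --increments '[{"grip":255,"xyz":[-1,0,0],"rotation":[0,0,0]},{"grip":255,"xyz":[-2,0,0],"rotation":[0,0,0]}]'

```text
time: 21.05
ee_pos: [0.5352, 0.1927, 0.1937]
eef_rot: [0.716, -0.698, -0.0, -0.0]
ft_force: [-0.4, -1.1, -6.7]
width: 0.0178
```

```bash
python3 - <<'E'
from h import *
show(); stand_now(); print(plan(shoe_to_tcp(-.0006,.040,.16875),-88.51))
E
```

```text
t 21.05 p [535.2 192.7 193.7] xang -88.48 z [-0.     0.001 -1.   ] F [-0.4 -1.1 -6.7] w 17.8 q [ 0.12  0.3  -0.65  1.64  0.19  1.27 -2.11]
shoe in stand mm [-0.72 41.69] z 168.81 Fs [-0.47 -1.14 -6.71] M [-0.28 -0.15  0.07]
(array([ 1.7, -0.1,  0.1]), array([0.02, 0.04, 0.03]))
```

Emit:
apply_moves --increments '[{"grip":255,"xyz":[-1,0,0],"rotation":[0,0,0]},{"grip":255,"xyz":[-2,0,0],"rotation":[0,0,0]}]'

```text
time: 21.3
ee_pos: [0.5351, 0.1951, 0.1938]
eef_rot: [0.716, -0.698, -0.001, -0.0]
ft_force: [-0.1, -0.2, -5.5]
width: 0.0177
```

```bash
python3 - <<'E'
from h import *
show(); stand_now(); print(plan(shoe_to_tcp(-.0006,.040,.16875),-88.51))
E
```

```text
t 21.3 p [535.1 195.1 193.8] xang -88.47 z [-0.     0.001 -1.   ] F [-0.1 -0.2 -5.5] w 17.66 q [ 0.12  0.3  -0.65  1.63  0.19  1.27 -2.11]
shoe in stand mm [-0.78 44.1 ] z 168.85 Fs [-0.14 -0.18 -5.5 ] M [-0.08 -0.12  0.03]
(array([ 4.1, -0.2,  0.1]), array([0.01, 0.07, 0.04]))
```

Emit:
apply_moves --increments '[{"grip":255,"xyz":[-0.7,0,0],"rotation":[0,0,0]},{"grip":255,"xyz":[-1.4,0,0],"rotation":[0,0,0]}]'

```text
time: 21.55
ee_pos: [0.535, 0.1968, 0.1938]
eef_rot: [0.717, -0.698, -0.001, -0.0]
ft_force: [1.2, -0.1, -6.1]
width: 0.0182
```

```bash
python3 - <<'E'
from h import *
show(); stand_now()
E
```

```text
t 21.55 p [535.  196.8 193.8] xang -88.46 z [-0.     0.002 -1.   ] F [ 1.2 -0.1 -6.1] w 18.18 q [ 0.12  0.3  -0.66  1.63  0.19  1.27 -2.12]
shoe in stand mm [-0.8  45.84] z 168.94 Fs [ 1.22 -0.15 -6.09] M [-0.01 -0.13  0.02]
```

Emit:
apply_moves --increments '[{"grip":255,"xyz":[-0.7,0,0],"rotation":[0,0,0]},{"grip":255,"xyz":[-1.3,0,0],"rotation":[0,0,0]}]'

```text
time: 21.8
ee_pos: [0.5346, 0.1998, 0.1941]
eef_rot: [0.717, -0.697, -0.001, -0.001]
ft_force: [0.1, 4.8, -5.2]
width: 0.0176
```

```bash
python3 - <<'E'
from h import *
show(); stand_now()
for n,w in(("side",(220,320,130,230)),("top",(130,230,180,260))):
    d=snap(n,"6"); crop(d,*w,4,f"pics/{n}6.png")
crop(load("side0"),220,320,130,230,4,"pics/z.png")
cv2.imwrite("pics/cmp6.png",np.hstack([cv2.imread("pics/z.png"),cv2.imread("pics/side6.png")]))
E
```

```text
t 21.8 p [534.6 199.8 194.1] xang -88.4 z [-0.     0.004 -1.   ] F [ 0.1  4.8 -5.2] w 17.58 q [ 0.11  0.3  -0.66  1.63  0.19  1.27 -2.12]
shoe in stand mm [-1.07 48.79] z 169.2 Fs [ 0.2   4.79 -5.2 ] M [ 1.14 -0.21 -0.2 ]
```

View pics/cmp6.png

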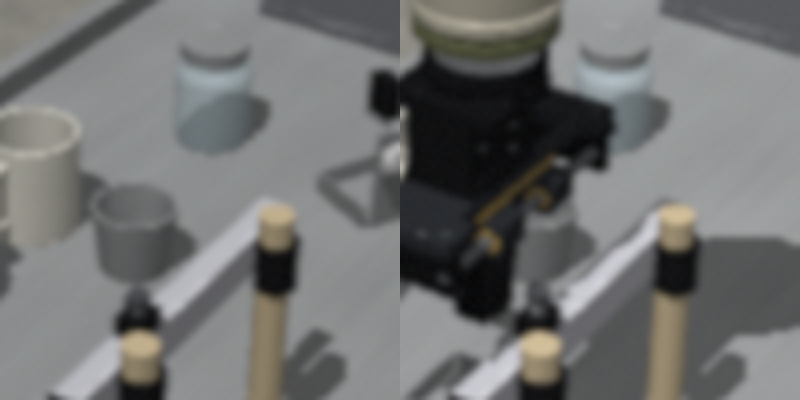

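Emit:
apply_moves --increments '[{"grip":255,"xyz":[-0.4,-0.1,0.1],"rotation":[0,0,0]},{"grip":255,"xyz":[-0.8,-0.1,0.1],"rotation":[0,0,0]}]'

```text
time: 22.15
ee_pos: [0.5351, 0.2001, 0.1941]
eef_rot: [0.717, -0.697, -0.001, -0.001]
ft_force: [-0.2, 0.6, -4.9]
width: 0.0174
```

```bash
python3 - <<'E'
from h import *
show(); stand_now()
E
```

```text
t 22.15 p [535.1 200.1 194.1] xang -88.41 z [ 0.001  0.003 -1.   ] F [-0.2  0.6 -4.9] w 17.38 q [ 0.11  0.3  -0.66  1.63  0.19  1.27 -2.12]
shoe in stand mm [-0.59 49.12] z 169.22 Fs [-0.17  0.59 -4.88] M [ 0.17 -0.17  0.01]
```

Emit:
apply_moves --increments '[{"grip":255,"xyz":[-0.3,0,0.1],"rotation":[0,0,0]},{"grip":255,"xyz":[-0.5,0,0.1],"rotation":[0,0,0]}]'

```text
time: 22.4
ee_pos: [0.5352, 0.2002, 0.1939]
eef_rot: [0.717, -0.697, -0.001, -0.001]
ft_force: [0.1, 0.2, -5.1]
width: 0.0177
```

```bash
python3 - <<'E'
from h import *
show(); stand_now()
E
```

```text
t 22.4 p [535.2 200.2 193.9] xang -88.43 z [ 0.001  0.002 -1.   ] F [ 0.1  0.2 -5.1] w 17.7 q [ 0.11  0.3  -0.66  1.63  0.19  1.27 -2.12]
shoe in stand mm [-0.55 49.21] z 169.04 Fs [ 0.15  0.16 -5.09] M [-0.08 -0.12  0.04]
```

Emit:
apply_moves --increments '[{"grip":255,"xyz":[-0.4,0,0],"rotation":[0,0,0]},{"grip":255,"xyz":[-0.7,0,0],"rotation":[0,0,0]}]'

```text
time: 22.65
ee_pos: [0.5353, 0.2004, 0.1939]
eef_rot: [0.717, -0.697, -0.0, -0.001]
ft_force: [-0.4, -2.3, -4.9]
width: 0.0176
```

```bash
python3 - <<'E'
from h import *
show(); stand_now()
E
```

```text
t 22.65 p [535.3 200.4 193.9] xang -88.45 z [ 0.001  0.002 -1.   ] F [-0.4 -2.3 -4.9] w 17.58 q [ 0.11  0.31 -0.66  1.63  0.19  1.27 -2.12]
shoe in stand mm [-0.44 49.4 ] z 168.97 Fs [-0.46 -2.24 -4.93] M [-0.46 -0.21  0.06]
```

Emit:
apply_moves --increments '[{"grip":255,"xyz":[0.3,0,0.5],"rotation":[0,0,0]},{"grip":255,"xyz":[0.3,0,1],"rotation":[0,0,0]}]'

```text
time: 22.9
ee_pos: [0.5354, 0.2002, 0.1929]
eef_rot: [0.717, -0.697, -0.0, -0.001]
ft_force: [0.8, -0.5, -4.3]
width: 0.0177
```

```bash
python3 - <<'E'
from h import *
show(); stand_now()
E
```

```text
t 22.9 p [535.4 200.2 192.9] xang -88.45 z [ 0.001  0.002 -1.   ] F [ 0.8 -0.5 -4.3] w 17.67 q [ 0.11  0.31 -0.66  1.63  0.19  1.27 -2.12]
shoe in stand mm [-0.3  49.17] z 168.03 Fs [ 0.82 -0.52 -4.31] M [-0.03 -0.25 -0.01]
```

Fy is near zero and the pin load is about 2 N, so the pin has seated. I'll open gently.

Emit:
apply_moves --increments '[{"grip":190,"xyz":[0,0,0],"rotation":[0,0,0]},{"grip":180,"xyz":[0,0,0],"rotation":[0,0,0]},{"grip":150,"xyz":[0,0,0],"rotation":[0,0,0]},{"grip":110,"xyz":[0,0,0],"rotation":[0,0,0]}]'

```text
time: 23.4
ee_pos: [0.5355, 0.2002, 0.1931]
eef_rot: [0.717, -0.697, -0.0, -0.001]
ft_force: [0.1, 0.5, -0.1]
width: 0.0383
```

```bash
python3 - <<'E'
from h import *
show(); stand_now()
E
```

```text
t 23.4 p [535.5 200.2 193.1] xang -88.45 z [ 0.001  0.002 -1.   ] F [ 0.1  0.5 -0.1] w 38.27 q [ 0.11  0.31 -0.66  1.63  0.19  1.27 -2.12]
shoe in stand mm [-0.21 49.21] z 168.21 Fs [ 0.06  0.49 -0.09] M [ 0.   -0.03  0.02]
```

Emit:
apply_moves --increments '[{"grip":100,"xyz":[0,0,-5],"rotation":[0,0,0]},{"grip":90,"xyz":[0,0,-20],"rotation":[0,0,0]},{"grip":90,"xyz":[0,0,-45],"rotation":[0,0,0]},{"grip":90,"xyz":[0,0,-80],"rotation":[0,0,0]},{"grip":90,"xyz":[0,0,-115],"rotation":[0,0,0]}]'

```text
time: 24.02
ee_pos: [0.5353, 0.2001, 0.3104]
eef_rot: [0.717, -0.697, -0.0, -0.002]
ft_force: [-0.4, 0.3, -0.2]
width: 0.0563
```

Emit:
apply_moves --increments '[{"grip":90,"xyz":[40,0,0],"rotation":[0,0,0]},{"grip":90,"xyz":[90,0,0],"rotation":[0,0,0]},{"grip":90,"xyz":[140,0,0],"rotation":[0,0,0]},{"grip":90,"xyz":[190,0,0],"rotation":[0,0,0]},{"grip":90,"xyz":[230,0,0],"rotation":[0,0,0]}]'

```text
time: 24.65
ee_pos: [0.5415, -0.032, 0.3112]
eef_rot: [0.716, -0.698, 0.001, -0.002]
ft_force: [-0.3, 0.7, -0.2]
width: 0.0564
```

```bash
python3 - <<'E'
from h import *
show()
for n,w in(("side",(200,320,140,260)),("top",(130,330,150,270))):
    d=snap(n,"7"); crop(d,*w,4 if n=="top" else 5,f"pics/{n}7.png")
crop(load("side0"),200,320,140,260,5,"pics/z7.png")
E
```

```text
t 24.65 p [541.5 -32.  311.2] xang -88.52 z [ 0.004  0.002 -1.   ] F [-0.3  0.7 -0.2] w 56.39 q [ 0.44  0.15 -0.52  1.53  0.07  1.48 -1.63]
```

View pics/side7.png

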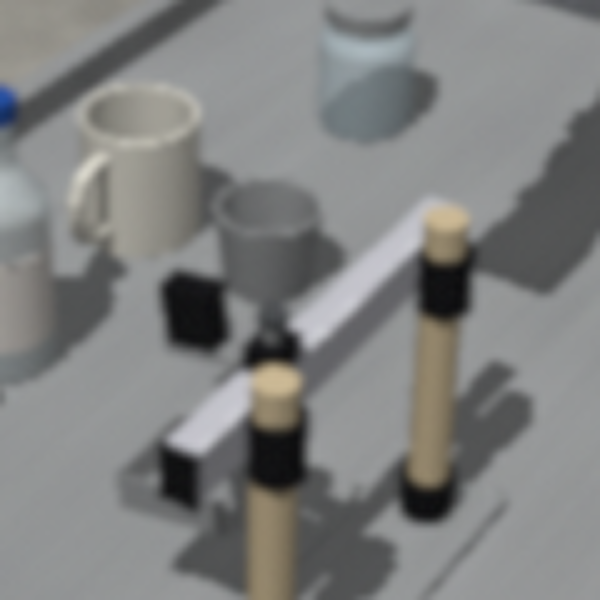

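View pics/top7.png

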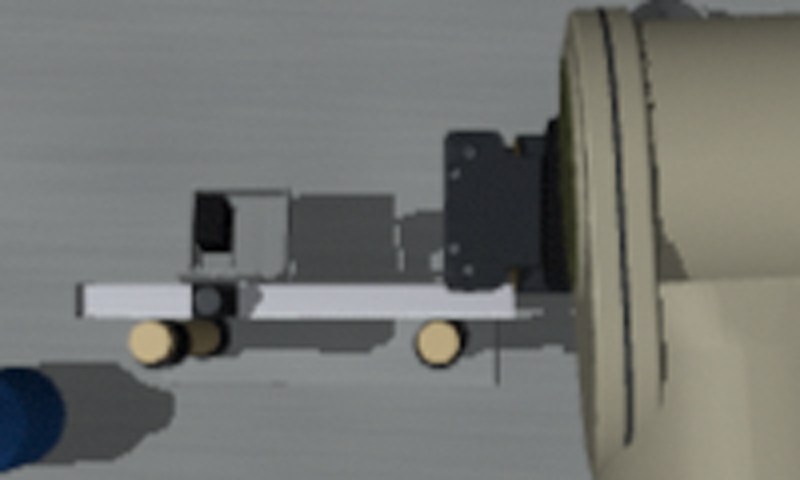

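View pics/z7.png

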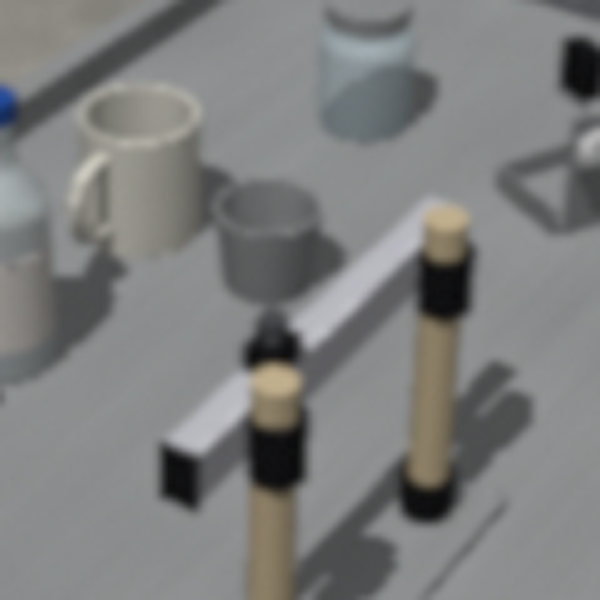

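```bash
python3 - <<'E'
from h import *
c,s=np.cos(np.radians(RY)),np.sin(np.radians(RY))
for n in("top","side"):
    for t in("0","7"):
        D=load(n+t);W=cloud(D).reshape(-1,3); d=W[:,:2]-RAILP
        X=c*d[:,0]+s*d[:,1];Y=-s*d[:,0]+c*d[:,1]
        m=(abs(X)<.011)&(Y>.02)&(Y<.075)&(W[:,2]>.19)&(W[:,2]<.26)
        z=np.sort(W[m,2]); hi=m&(W[:,2]>.207); print(n,t,"z top10 median",np.median(z[-15:]).round(4),"n>207",hi.sum(),np.median(W[hi,2]).round(4),np.median(Y[hi]).round(4))
# image shift along projected pin: side profile column
for t in("0","7"):
    D=load("side"+t); p=proj(D,np.array([*railpt(0,.049),.205])); q=proj(D,np.array([*railpt(0,.049),.215])); print("px per 10mm",q-p,p)
    g=cv2.cvtColor(D["img"],cv2.COLOR_BGR2GRAY); u=int(round(p[0])); 
    for uu in (u-1,u,u+1): print(t,uu,g[195:218,uu])
# caddy fit on rail
for n in("top","side"):
    D=load(n+"7");P=pts(D,railpt(.045,.049),.07,.085,.245); d=P[:,:2]-RAILP; X=c*d[:,0]+s*d[:,1]; P=P[(X>.0115)]
    for fr in [(0,1,2,3)]:
        pos=[*railpt(0,.049),.094,np.radians(RY)]; q=fit(P,CADDY,pos,fr)[0]; dd=q[:2]-RAILP; print(n,len(P),"stand xy mm",((c*dd[0]+s*dd[1])*1e3).round(2),((-s*dd[0]+c*dd[1])*1e3).round(2),"z",q[2].round(4),"yaw",np.degrees(q[3]).round(2))
E
```

```text
top 0 z top10 median 0.2134 n>207 37 0.2118 0.047
top 7 z top10 median 0.218 n>207 38 0.2165 0.0467
side 0 z top10 median 0.2125 n>207 28 0.2116 0.0523
side 7 z top10 median 0.2166 n>207 30 0.2155 0.0522
px per 10mm [ 0.07295608 -3.32642492] [254.28932509 205.38576446]
0 253 [ 89  88  88  87  88  93  99  89  78  70  61  54  52  49  36  24  32  82
 136 166 175 175 173]
0 254 [ 86  86  85  85  86  90  94  85  76  70  61  54  55  52  38  24  34  91
 146 171 176 176 175]
0 255 [ 84  82  83  83  84  94 100  90  77  70  59  50  48  44  32  22  34  87
 142 169 175 176 175]
px per 10mm [ 0.07295608 -3.32642492] [254.28932509 205.38576446]
7 253 [ 93  93  93  93  90  86  83  79  73  65  68  78  83  68  43  25  34  87
 144 176 184 185 183]
7 254 [ 91  91  91  90  88  84  81  78  73  64  62  73  80  70  46  26  37  96
 154 180 185 185 184]
7 255 [ 88  88  88  87  87  85  83  79  73  63  57  61  65  56  39  24  36  92
 150 179 185 185 184]
top 615 stand xy mm 2.12 47.68 z 0.0889 yaw 1.32
side 433 stand xy mm 4.09 47.59 z 0.09 yaw 4.45
```

```bash
python3 - <<'E'
from h import *
d=snap("side","8"); a=load("side7")["img"].astype(int)-d["img"]; print("caddy area change",abs(a[180:250,215:290]).mean(), (abs(a[180:250,215:290]).max()))
from bench import r
show(); print(r.close_job())
E
```

```text
caddy area change 0.43885714285714283 4
t 24.8 p [541.6 -32.2 310.9] xang -88.68 z [ 0.003  0.002 -1.   ] F [ 0.3  1.3 -0. ] w 56.43 q [ 0.44  0.15 -0.52  1.53  0.07  1.48 -1.63]
the job is handed in; nothing more can be done
None
```

The caddy is hanging by itself on the rail with the latch pin seated between the rollers. I handed the job in at 24.8 s.

**What I did:** I took the caddy by its grip and felt the rail's top and slot side with the shoe; the rail's axis came out at 168.8 mm. I fed the shoe in with no measurable side force and slid it along in small steps.

**Checks that the pin is home:**
- **Latch force:** resistance along the rail peaked at about 4 N while riding up the ramp. The shoe then snapped forward, and the force reversed on a gentle nudge at about 49.2 mm past the rail's middle.
- **Pin load:** it fell from about 3.5–4 N on the roller to about 2.5 N at rest.
- **After release:** the gripper is clear and reads no contact force. The caddy did not move between the last two pictures, and the bystanders I could see looked unmoved. I made no full check of all of them.

**Readings that were less certain:**
- **Pin lift:** depth images gave 4.1 mm (side) and 4.7 mm (top), at or just over the 4.5 mm limit for home but well below the roller-top range.
- **Latch position:** the two cameras disagreed, 47 mm against 52 mm. The caddy fit of about 47.6 mm ignored its sag.

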